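Refill and reset the detergent feeder

TASK

Service the laundry detergent feeder: swing its red latch lever free and open the lid, turn the black dose knob until its white pointer stands at the red rider on the scale (leave the rider where it is), then slide the orange lock hood fully over the knob. Put every detergent cartridge standing on the table into the feeder's bay, each down on the bay floor, then close the lid fully and swing the latch lever back up until it holds the lid. Do not knock over the tin beside the feeder.

Things in the scene. Friction and masses are not known exactly. Their poses are not given: they have to be found in the camera images.
- feeder: the feeder: grey box 150 mm deep (its x), 340 mm wide (its y), 50 mm high, fixed to the table, front to the robot, with a white lid; origin at the middle of its underside, x to its back, y to its left, z up (they turn with its yaw). Under the lid: the bay at the left, knob and lock hood on the flat deck (50 mm above the table) at the right, nothing else above the deck
- bay (a point): centre of the floor of the cartridge bay, axes as feeder: a rectangular recess 96 mm (x) by 155 mm (y), floor 28 mm and rim 50 mm above the table. It takes three cartridges side by side along y
- latch_pivot (a point): point on the hinge axis (along the feeder's y) of the latch lever, on the middle of the feeder's front face, 30 mm above the table; axes as feeder
- latch_grip (a point): centre of the red grip tab at the end of the latch lever, 22 mm wide along the feeder's y, so it can be pinched across y and turns between the pads; 92 mm above the table and about 25 mm in front of the lid when latched, 65 mm from latch_pivot
- latch (a joint): latch lever angle: 0 upright against the lid, its claw hooked over the lid's keeper (lid cannot rise more than 1 mm or so); grows as the top swings forward (to the robot) and down, stop at 1.4 rad, clear of the lid above 0.5; stiff hinge (about 1 N at the grip), stays where it is left
- lid_pivot (a point): point on the lid's hinge axis (along the feeder's y), at the middle of the back edge, 52 mm above the table; axes as feeder
- lug_left (a point): centre of the left blue lifting lug of the lid, 24 mm wide along the feeder's y, 10 mm thick, standing out 30 mm from the lid's top front edge, 85 mm left of its middle; 101 mm above the table with the lid shut. Pinched across its width it turns between the pads as the lid swings. The lid is a hollow cover 158 x 348 mm, top 108 mm above the table, 0.3 kg
- lug_right (a point): centre of the like lug on the right side
- lid (a joint): lid angle: 0 shut; grows as the front rises, stop at 1.6 rad (lugs then point up); left alone above about 1.2 it falls back to the stop and stays open, below about 1.1 it falls shut
- knob_grip (a point): on the axis (vertical) of the black round dose knob, 27 mm above the deck, height to grip (grasp it at this height or a little higher); the knob is 31 mm across and 33 mm high, at the right of the bay; x of this frame points along the white pointer. The lid must be open
- dose_knob (a joint): knob angle, grows clockwise seen from above, 0 (pointer to the robot and the feeder's right, 1.0 rad from the feeder's -x) to 2.0 rad (same to the left); light friction (0.03 N m), stays
- rider_mark (a point): the small red rider (7 x 6 mm, its top 4 mm above the deck) on the white scale round the foot of the knob, on the side to the robot, 21 mm from the knob's axis; x of its frame points outward from that axis. Pointer and rider agree when the two x axes do
- rider (a joint): angle of the rider on the same scale as dose_knob: the setting wanted. The rider is not to be touched
- lock_centre (a point): centre of the orange lock hood (hollow, open underneath and on its left side), 56 x 56 mm, 40 mm high, this point 26 mm above the deck, at the height of the hood's middle; it slides along the feeder's y on two rails, over the knob. It can be pinched across its two sides (front and back, 56 mm) or pushed on its right face
- lock (a joint): travel of the hood to the feeder's left (+y): 0 parked to the right of the knob, 0.080 m fully over the knob (stop); friction 0.8 N, stays
- cart1_centre (a point): centre of a detergent cartridge: a closed white drum with a green band and a green disc in each end, 44 mm across, 38 mm high, about 90 g, standing on the table on one of its two like ends, either of which may be down; absent if None
- cart2_centre (a point): another such cartridge, or absent
- cart3_centre (a point): another such cartridge, or absent
- cart4_centre (a point): another such cartridge, or absent
- token_tin: tin with a red fruit label, 75 mm across, 58 mm high, loose, standing to the left of the feeder; origin at the middle of its underside. Bystander

How it is judged:
By the outcome, as a careful person would: the job done as asked, in the order asked, and still so for the second after the job is handed in, with the robot touching nothing.
Of cartridge_1, cartridge_2, cartridge_3, cartridge_4 only 2 to 3 are there at a start; the rules pass over those that are not, and their reading is None.
At some moment in a run one of cartridge_1, cartridge_2, cartridge_3, cartridge_4 may be knocked a few centimetres aside while the robot is not near it.
Once in a run the grip may slacken for a moment while it holds something.
It also fails if it takes over 210 s, if anything falls off the work surface, if the arm or the gripper's body presses on something with over 40 N, if the wrist force passes 120 N, or if a joint passes its speed limit or range.

ROBOT

A 6-joint arm with a two-finger parallel gripper is mounted at the origin on a cart in front of the work surface, level with it; the furniture and walls round the work are solid. World frame = base frame: x ahead of the robot, y to its left, z up, the work surface at z = 0. Lengths are in m, angles in rad, forces in N, time in s.
With the tool pointing down it reaches from about 0.375 to 0.9 m from the base axis. Payload 3.1 kg.
Tool frame: the origin (TCP) lies midway between the tips of the shut fingers; the grasp point (between the pads) lies 19 mm behind it; z points along the fingers, y is the direction in which the jaws open and shut (so a half turn about z gives the same grasp; the last joint's range is limited). The gripper opens to 85 mm and grips with 20 to 120 N. Pads are 22 mm wide; open, the fingers measure 114 mm over their backs; the gripper's body (76 mm by 85 mm) begins 54 mm behind the grasp point. The pads swing forward as they close: fully open they stand 13 mm farther back than shut.
Start: joints at [0.938, 0.527, 1.433, -0, 1.181, -0.178], TCP at [0.275, 0.561, 0.231] pointing down, gripper open.
Joint ranges: [-3.08, 3.08], [-0.75, 2.2], [0.22, 2.44], [-1.43, 4.57], [0, 2.65], [-2.85, 2.85]. Speed limits (rad/s): [2.79, 2.79, 3.14, 3.14, 3.14, 3.14].

INTERFACE

Orientations are given as a unit quaternion [x, y, z, w].
In Python, from station import manip gives the robot as it stands.
- The arm moves only by the tool servo_tool, never from a script. Its argument "increments" is a list of rows, each an object with "hand": the closure, from 0 (fully open) to 1 (shut); "travel": the shift along the tool's x, y, z in mm, a list of three; "yaw": the turn about the tool's z in degrees. A call has 1 to 20 rows; each row shifts and turns the commanded pose from where the row before left it, along the tool's axes as they then stand; what a row does not reach is not made up. A row lasts 1/10 s, in which the tool goes at most 50 mm and 8.59 degrees, less where a joint would pass 70% of its speed; a pose out of reach is approached as far as the arm can. A call with a gripper value outside its range is refused whole. The fingers move at their own pace and stop on an object; "newtons" is the grip in N (left out, the last holds). Time passes only in rows, so rows that do not move let the fingers close. It gives the time, the measured TCP pose, the force and the opening at its end, in the units of the state.
- manip.sense(): the state, without advancing time (a new reading comes with each control period).
- manip.snapshot(name): name is "scene" or "side" or "wrist"; returns a dict with "pixels" (384x512x3 uint8, blue, green, red), "fx", "fy", "cx", "cy" (pixels), "R" (3x3) and "t" (3): a world point X has camera coordinates R X + t. Camera axes: x right, y down, z forward; pixel columns grow to the right and rows downward; lengths in m; the calibration is good to about 2 mm. A picture is of the moment at which its call begins. There is no depth.
- manip.sign_off(): hands the job in, once; it reports no verdict.
The state is a dict: "t": time; "q": joint angles; "qd": joint speeds; "tau": joint torques, N m; "tcp_pos": TCP position; "tool_rot": TCP orientation; "force": force on the tool from outside, world axes, zero at the start; "ft_torque": the same for the moment, N m; "finger_gap": opening from 0.0 (shut) to 1.0 (fully open).
Only numpy, scipy, OpenCV 4.12 (cv2) and the standard library are available. Lean on these libraries where they do the work, as an engineer would, in place of code of your own. Each camera call takes 0.05 s, during which the arm holds its last target.

## Working session

There is one attempt and no reset: what is moved stays moved. The work goes in short steps, Python scripts to look and compute and a tool call to move; the robot and the scene stay as the last step left them, time stands still between calls to the robot, and variables do not carry over. Pictures are saved under pics/ and viewed, and the job is handed in when it is done.

Besides the shell and the picture viewer there is one more tool, called after ">>>" as a command line: name --argument value ..., lists and objects as JSON in quotes. servo_tool: Moves the arm, as the interface text tells. Its arguments: {"type":"object","properties":{"increments":{"type":"array","items":{"type":"object","properties":{"hand":{"type":"number"},"travel":{"type":"array","items":{"type":"number"}},"yaw":{"type":"number"}}}},"newtons":{"type":"number"}},"required":["increments"]}

```bash
mkdir -p pics; ls; cat > h.py <<'E'
import numpy as np, cv2
from station import manip
def snap(n,f):
    s=manip.snapshot(n); cv2.imwrite('pics/'+f+'.png',s['pixels'])
    import pickle; pickle.dump(s,open('pics/'+f+'.pkl','wb')); return s
def load(f):
    import pickle; return pickle.load(open('pics/'+f+'.pkl','rb'))
def crop(f,x0,y0,x1,y1,k,o):
    s=load(f)['pixels'][y0:y1,x0:x1]; cv2.imwrite('pics/'+o+'.png',cv2.resize(s,None,fx=k,fy=k,interpolation=cv2.INTER_CUBIC))
def ray(s,u,v):
    R=np.array(s['R']);t=np.array(s['t']); d=R.T@np.array([(u-s['cx'])/s['fx'],(v-s['cy'])/s['fy'],1]); return -R.T@t,d
def atz(s,u,v,z):
    c,d=ray(s,u,v); return c+d*(z-c[2])/d[2]
def proj(s,X):
    p=np.array(s['R'])@np.array(X)+np.array(s['t']); return s['fx']*p[0]/p[2]+s['cx'],s['fy']*p[1]/p[2]+s['cy']
def tri(*obs):
    A=np.zeros((3,3));b=np.zeros(3)
    for s,u,v in obs:
        c,d=ray(s,u,v);d=d/np.linalg.norm(d);P=np.eye(3)-np.outer(d,d);A+=P;b+=P@c
    return np.linalg.solve(A,b)
E
python3 - <<'E'
from h import *
for n in ['scene','side','wrist']:
    s=snap(n,n+'0'); print(n,-np.array(s['R']).T@s['t'],s['fx'])
st=manip.sense(); print({k:np.round(v,3) for k,v in st.items()})
E
```

```text
pics
scene [-0.49028337 -0.80697968  1.01941646] 493.4591097539515
side [ 0.43768682 -1.0966022   1.02239983] 453.64235430421326
wrist [0.2147751  0.58955683 0.37256879] 277.48333430665934
{'t': np.float64(0.15), 'q': array([ 0.938,  0.528,  1.434, -0.   ,  1.181, -0.179]), 'qd': array([ 0.   , -0.005, -0.004, -0.001,  0.002,  0.001]), 'tau': array([ 1.0000e-03, -4.4274e+01, -1.7828e+01, -0.0000e+00,  6.0000e-03,
       -0.0000e+00]), 'tcp_pos': array([0.274, 0.561, 0.231]), 'tool_rot': array([ 0.225,  0.974, -0.001, -0.   ]), 'force': array([-0.064,  0.69 , -0.969]), 'ft_torque': array([ 0.049,  0.014, -0.075]), 'finger_gap': np.float64(1.002)}
```

View pics/scene0.png

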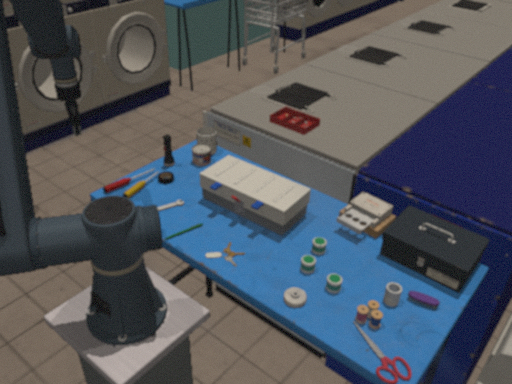

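View pics/side0.png

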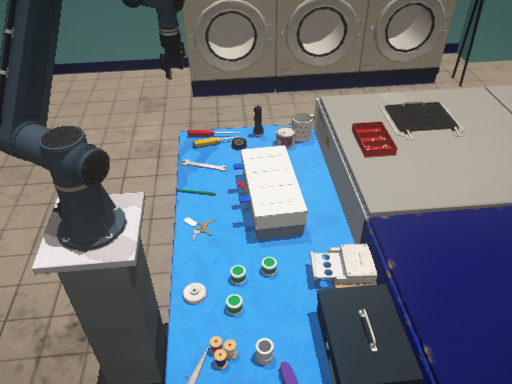

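View pics/wrist0.png

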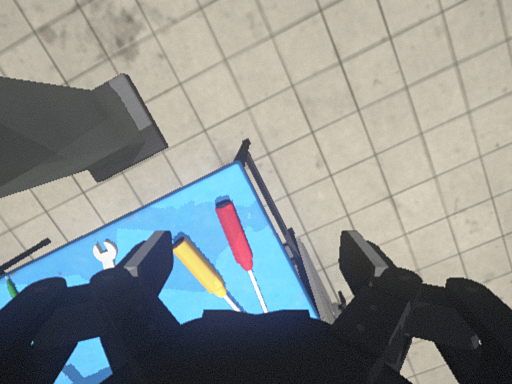

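Three cartridges with green discs (side view: (237,274), (269,266), (234,304)), and the feeder with a white lid at the centre back. I'll enlarge the crops next.

```bash
python3 - <<'E'
from h import *
crop('side0',225,120,325,240,6,'a1')
crop('scene0',180,130,320,240,5,'a2')
crop('side0',170,240,300,330,6,'a3')
E
```

```text
(no output)
```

View pics/a1.png

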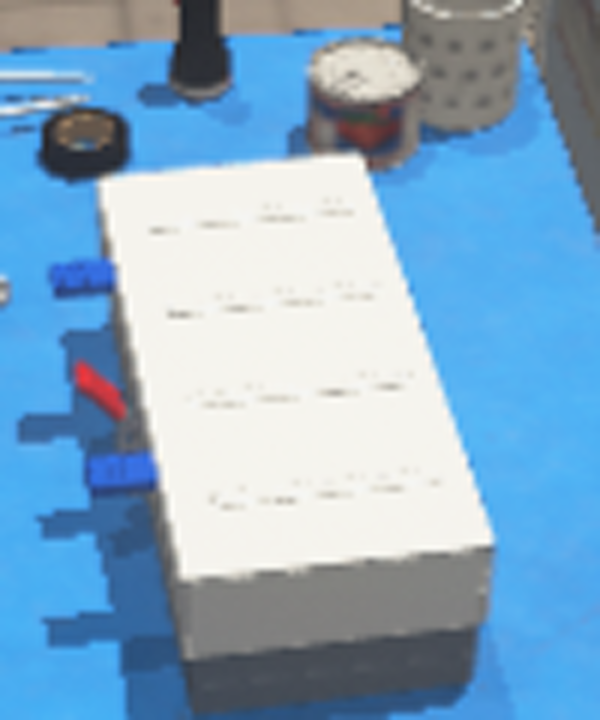

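View pics/a2.png

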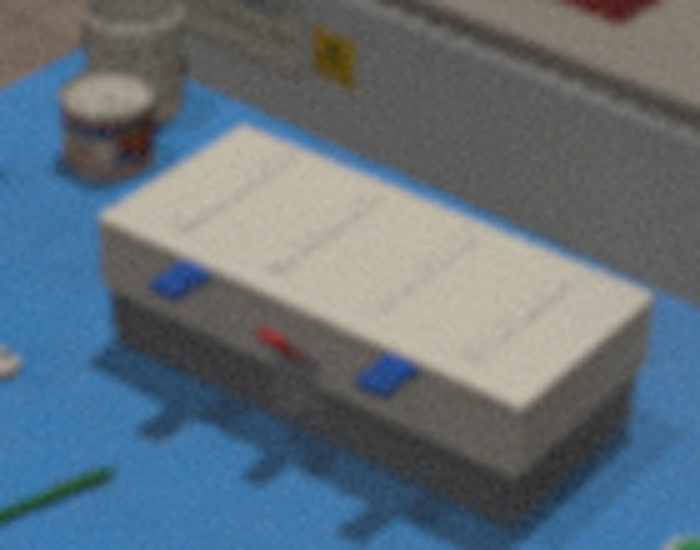

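View pics/a3.png

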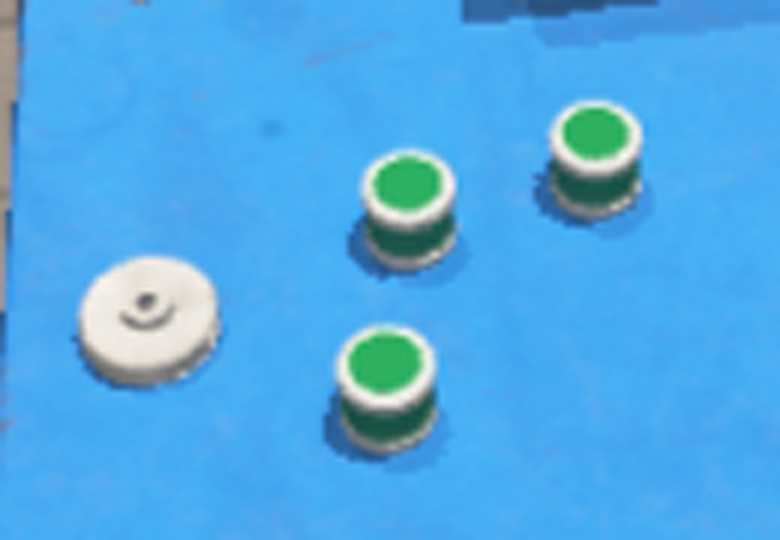

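```bash
python3 - <<'E'
from h import *
from scipy.optimize import least_squares
S=load('side0');C=load('scene0')
a=[(100,180),(362,155),(494,545),(182,580)]; b=[(101,215),(245,125),(652,297),(520,408)]
L=[(-.079,.174),(.079,.174),(.079,-.174),(-.079,-.174)]
sp=[(u/6+225,v/6+120) for u,v in a]; cp=[(u/5+180,v/5+130) for u,v in b]
def W(p,l): c,s=np.cos(p[2]),np.sin(p[2]); return [p[0]+c*l[0]-s*l[1],p[1]+s*l[0]+c*l[1],l[2] if len(l)>2 else .108]
def f(p,idx=(0,1)):
    r=[]
    for k,(cam,pts) in enumerate([(S,sp),(C,cp)]):
        if k in idx:
            for l,q in zip(L,pts): r+=list(np.array(proj(cam,W(p,l)))-q)
    return r
for idx in [(0,1),(0,),(1,)]:
    o=least_squares(lambda p:f(p,idx),[.6,.2,0]); print(o.x,np.round(o.fun,1))
    p=o.x
# lugs side
for q in [(85,278),(120,470)]: print('lug',atz(S,q[0]/6+225,q[1]/6+120,.106))
for q in [(180,280),(388,374)]: print('lugC',atz(C,q[0]/5+180,q[1]/5+130,.104))
print('red tip',tri((S,225+82/6,120+375/6),(C,180+262/5,130+332/5)))
# carts
for s1,c in [((407,186),0),((596,133),0),((385,364),0)]:
    print('cart',atz(S,s1[0]/6+170,s1[1]/6+240,.038))
for q in [(319,243),(308,262),(334,281)]: print('cartC',atz(C,*q,.038))
print('tin',atz(S,225+365/6,120+72/6,.058))
E
```

```text
[0.58574187 0.04681763 0.04157688] [-0.9 -0.5 -0.3 -0.4 -0.3  0.3 -1.   0.1 -0.2 -0.8  0.4 -1.1  1.3 -1.1
  0.6 -0.6]
[0.58771991 0.04636064 0.04239371] [-0.4 -0.4  0.2 -0.4  0.4  0.3 -0.3  0.2]
[0.58109393 0.04525681 0.03807674] [-0.8 -0.2  0.1 -0.5  0.8 -0.2 -0.1  0.4]
lug [0.48719268 0.12285314 0.106     ]
lug [ 0.49359401 -0.04257162  0.106     ]
lugC [0.47906547 0.12378717 0.104     ]
lugC [ 0.48870541 -0.04457618  0.104     ]
red tip [0.48025013 0.0526705  0.09416786]
cart [ 0.45324728 -0.26999796  0.038     ]
cart [ 0.54440008 -0.24791999  0.038     ]
cart [ 0.43692337 -0.36864729  0.038     ]
cartC [ 0.53096833 -0.25307375  0.038     ]
cartC [ 0.43936909 -0.27520854  0.038     ]
cartC [ 0.42327637 -0.37325398  0.038     ]
tin [0.6861808  0.38720915 0.058     ]
```

>>> servo_tool --increments '[{"hand": 0,"yaw": -7.1},{"hand": 0,"yaw": -7.1},{"hand": 0,"yaw": -7.1},{"hand": 0,"yaw": -7.1},{"travel": [-6,-16,-2],"hand": 0},{"travel": [-12,-33,-2],"hand": 0},{"travel": [-12,-33,-2],"hand": 0},{"travel": [-13,-33,-2],"hand": 0},{"travel": [-13,-33,-2],"hand": 0},{"travel": [-13,-33,-2],"hand": 0},{"travel": [-13,-33,-2],"hand": 0},{"travel": [-13,-33,-2],"hand": 0},{"travel": [-13,-33,-2],"hand": 0},{"travel": [-13,-33,-2],"hand": 0},{"travel": [-13,-33,0],"hand": 0},{"travel": [-13,-33,0],"hand": 0},{"travel": [-13,-33,0],"hand": 0},{"travel": [-13,-33,0],"hand": 0},{"travel": [-13,-33,0],"hand": 0},{"travel": [-13,-33,0],"hand": 0}]'

```text
schema error: expected keys hand, travel, yaw
```

>>> servo_tool --increments '[{"travel": [0,-16,0],"hand": 0.25},{"hand": 0.25},{"hand": 0.25}]'

```text
schema error: expected keys hand, travel, yaw
```

```bash
python3 - <<'E'
from h import *
snap('wrist','w1'); 
st=manip.sense(); print({k:np.round(st[k],4) for k in ['t','tcp_pos','tool_rot','finger_gap','q']})
E
```

```text
{'t': np.float64(0.2), 'tcp_pos': array([0.2742, 0.5611, 0.2307]), 'tool_rot': array([ 2.254e-01,  9.743e-01, -6.000e-04, -3.000e-04]), 'finger_gap': np.float64(0.999), 'q': array([ 0.9375,  0.5281,  1.4334, -0.    ,  1.1814, -0.1785])}
```

View pics/w1.png

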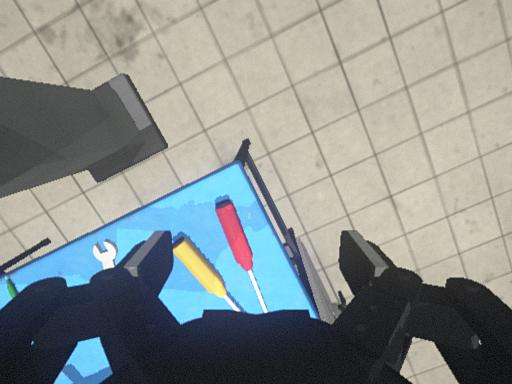

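All keys are needed in every row.

>>> servo_tool --increments '[{"hand": 0,"travel": [0,0,-5],"yaw": -7.1},{"hand": 0,"travel": [0,0,-5],"yaw": -7.1},{"hand": 0,"travel": [0,0,-5],"yaw": -7.1},{"hand": 0,"travel": [0,0,-5],"yaw": -7.1},{"hand": 0,"travel": [-6,-16,0],"yaw": 0},{"hand": 0,"travel": [-13,-33,0],"yaw": 0},{"hand": 0,"travel": [-13,-33,0],"yaw": 0},{"hand": 0,"travel": [-13,-33,0],"yaw": 0},{"hand": 0,"travel": [-13,-33,0],"yaw": 0},{"hand": 0,"travel": [-13,-33,0],"yaw": 0},{"hand": 0,"travel": [-13,-33,0],"yaw": 0},{"hand": 0,"travel": [-13,-33,0],"yaw": 0},{"hand": 0,"travel": [-13,-33,0],"yaw": 0},{"hand": 0,"travel": [-13,-33,0],"yaw": 0},{"hand": 0,"travel": [-13,-33,0],"yaw": 0},{"hand": 0,"travel": [-13,-33,0],"yaw": 0},{"hand": 0.25,"travel": [-13,-33,0],"yaw": 0},{"hand": 0.25,"travel": [-13,-33,0],"yaw": 0},{"hand": 0.25,"travel": [-13,-33,0],"yaw": 0},{"hand": 0.25,"travel": [-13,-33,0],"yaw": 0}]'

```text
t: 2.2
tcp_pos: [0.4956, 0.0569, 0.251]
tool_rot: [-0.019, 1.0, -0.0, -0.0]
force: [0.5, -0.1, 0.2]
finger_gap: 0.754
```

>>> servo_tool --increments '[{"hand": 0.25,"travel": [0,-16,0],"yaw": 0},{"hand": 0.25,"travel": [0,0,0],"yaw": 0},{"hand": 0.25,"travel": [0,0,0],"yaw": 0}]'

```text
t: 2.5
tcp_pos: [0.4958, 0.0427, 0.251]
tool_rot: [-0.019, 1.0, 0.0, -0.001]
force: [-0.3, -0.1, -0.7]
finger_gap: 0.753
```

```bash
python3 - <<'E'
from h import *
snap('wrist','w1'); 
st=manip.sense(); print({k:np.round(st[k],4) for k in ['t','tcp_pos','tool_rot','finger_gap','q']})
E
```

```text
{'t': np.float64(2.55), 'tcp_pos': array([0.4959, 0.0434, 0.2511]), 'tool_rot': array([-1.970e-02,  9.998e-01,  3.000e-04, -6.000e-04]), 'finger_gap': np.float64(0.7538), 'q': array([-1.3790e-01,  3.3120e-01,  1.7209e+00,  4.0000e-04,  1.0907e+00,
       -1.7482e+00])}
```

View pics/w1.png

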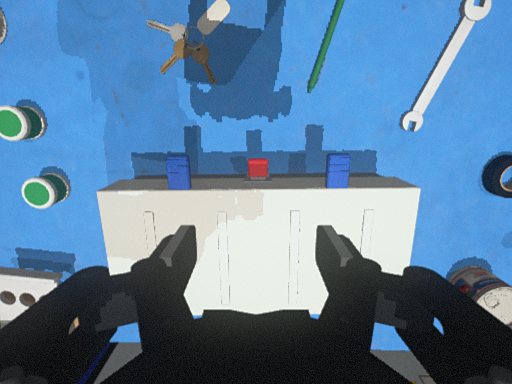

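```bash
python3 - <<'E'
from h import *
crop('w1',90,140,430,220,2.3,'a4')
E
```

```text
(no output)
```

View pics/a4.png

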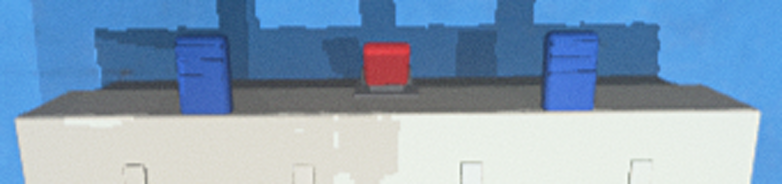

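```bash
python3 - <<'E'
from h import *
s=load('w1'); g=lambda u,v,z: np.round(atz(s,u/2.3+90,v/2.3+140,z),4)
a,b=g(17,117,.108),g(759,110,.108); print(a,b,np.linalg.norm(a-b),(a+b)/2,'yaw',np.arctan2(-(b-a)[0],(b-a)[1]))
print('lugR tip',g(204,38,.106),g(204,112,.106),'lugL',g(571,34,.106),g(571,108,.106))
print('red',g(387,43,.1),g(387,83,.092),g(387,63,.092))
for u,v in [(14,124),(40,192)]: print('cart',atz(s,u,v,.038))
E
```

```text
[ 0.5143 -0.126   0.108 ] [0.4982 0.2169 0.108 ] 0.34327775925626175 [0.50625 0.04545 0.108  ] yaw 0.046918007074650686
lugR tip [ 0.4746 -0.0387  0.106 ] [ 0.5092 -0.0399  0.106 ] lugL [0.4666 0.1267 0.106 ] [0.501  0.1306 0.106 ]
red [0.4747 0.0441 0.1   ] [0.4953 0.0449 0.092 ] [0.4855 0.0446 0.092 ]
cart [ 0.45201306 -0.26124362  0.038     ]
cart [ 0.53945013 -0.24314811  0.038     ]
```

>>> servo_tool --increments '[{"hand": 0.5,"travel": [3,0,15],"yaw": 0},{"hand": 0.5,"travel": [5,1,30],"yaw": 0},{"hand": 0.5,"travel": [5,0,30],"yaw": 0},{"hand": 0.5,"travel": [0,0,30],"yaw": 0},{"hand": 0.5,"travel": [0,0,30],"yaw": 0},{"hand": 0.5,"travel": [0,0,20],"yaw": 0},{"hand": 0.5,"travel": [0,0,14],"yaw": 0},{"hand": 0.5,"travel": [0,0,10],"yaw": 0},{"hand": 0.5,"travel": [0,0,0],"yaw": 0},{"hand": 0.5,"travel": [0,0,0],"yaw": 0}]'

```text
t: 3.55
tcp_pos: [0.484, 0.044, 0.0726]
tool_rot: [-0.021, 1.0, -0.0, 0.0]
force: [-0.2, -0.3, -0.2]
finger_gap: 0.502
```

```bash
python3 - <<'E'
from h import *
snap('wrist','w2'); snap('side','s2');crop('s2',215,120,315,240,5,'a5')
E
```

```text
(no output)
```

View pics/w2.png

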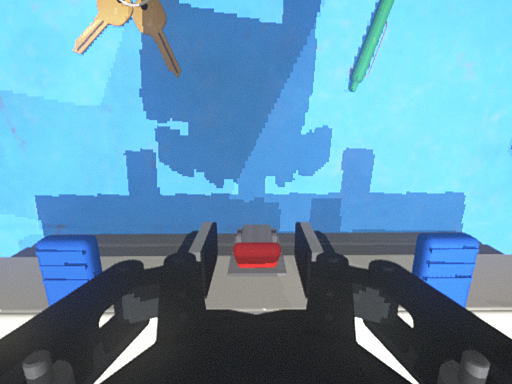

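View pics/a5.png

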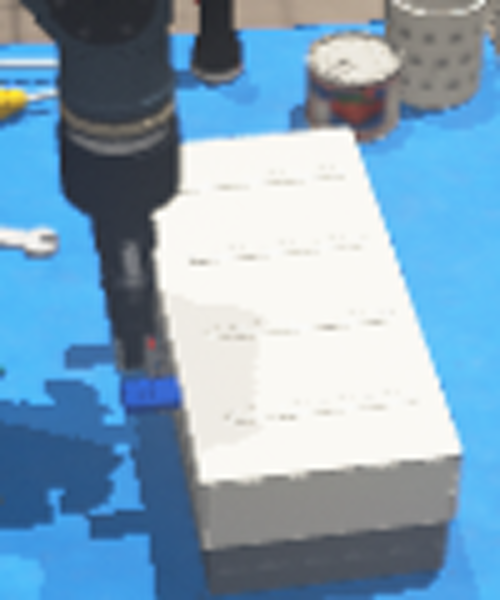

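```bash
python3 - <<'E'
from h import *
s=load('w2');
for v,z in [(243,.098),(243,.092),(266,.092),(266,.086),(255,.092)]: print(v,z,np.round(atz(s,257,v,z),4))
print(proj(s,[.484,.044,.092]),proj(s,[.484,.044,.073]))
E
```

```text
243 0.098 [0.4748 0.0437 0.098 ]
243 0.092 [0.4777 0.0439 0.092 ]
266 0.092 [0.4901 0.0444 0.092 ]
266 0.086 [0.4937 0.0446 0.086 ]
255 0.092 [0.4841 0.0441 0.092 ]
(np.float64(256.7062614026239), np.float64(254.76608120774392)) (np.float64(256.6164687186965), np.float64(238.04635961295315))
```

>>> servo_tool --newtons 30 --increments '[{"hand": 1,"travel": [0,0,0],"yaw": 0},{"hand": 1,"travel": [0,0,0],"yaw": 0},{"hand": 1,"travel": [0,0,0],"yaw": 0},{"hand": 1,"travel": [0,0,0],"yaw": 0},{"hand": 1,"travel": [4.2,0,1.6],"yaw": 0},{"hand": 1,"travel": [4.2,0,1.8],"yaw": 0},{"hand": 1,"travel": [4.2,0,2.4],"yaw": 0},{"hand": 1,"travel": [4.2,0,2.5],"yaw": 0},{"hand": 1,"travel": [3.8,0,3],"yaw": 0},{"hand": 1,"travel": [3.8,0,3],"yaw": 0},{"hand": 1,"travel": [3.3,0,3.6],"yaw": 0},{"hand": 1,"travel": [3.3,0,3.6],"yaw": 0}]'

```text
t: 4.85
tcp_pos: [0.4538, 0.0428, 0.0516]
tool_rot: [-0.02, 1.0, 0.0, 0.002]
force: [-0.1, 4.7, 6.4]
finger_gap: 0.25
```

>>> servo_tool --increments '[{"hand": 1,"travel": [2.7,0,4],"yaw": 0},{"hand": 1,"travel": [2.7,0,4],"yaw": 0},{"hand": 1,"travel": [2.2,0,4.4],"yaw": 0},{"hand": 1,"travel": [2.1,0,4.5],"yaw": 0},{"hand": 1,"travel": [1.4,0,4.6],"yaw": 0},{"hand": 1,"travel": [1.4,0,4.6],"yaw": 0},{"hand": 1,"travel": [0,0,0],"yaw": 0}]'

```text
t: 5.55
tcp_pos: [0.4398, 0.0422, 0.0248]
tool_rot: [-0.021, 1.0, 0.0, -0.0]
force: [-1.1, 5.3, 1.8]
finger_gap: 0.249
```

>>> servo_tool --increments '[{"hand": 0.5,"travel": [0,0,0],"yaw": 0},{"hand": 0.5,"travel": [0,0,0],"yaw": 0},{"hand": 0.5,"travel": [0,0,0],"yaw": 0},{"hand": 0.5,"travel": [0,0,-15],"yaw": 0},{"hand": 0.5,"travel": [0,0,-40],"yaw": 0},{"hand": 0.5,"travel": [0,0,-40],"yaw": 0},{"hand": 0.5,"travel": [0,0,-25],"yaw": 0},{"hand": 0.5,"travel": [0,10,-6],"yaw": 0},{"hand": 0.5,"travel": [-6,20,0],"yaw": 0},{"hand": 0.5,"travel": [-10,20,0],"yaw": 0},{"hand": 0.5,"travel": [-10,20,0],"yaw": 0},{"hand": 0.5,"travel": [-10,14,0],"yaw": 0},{"hand": 0.5,"travel": [-7,0,0],"yaw": 0},{"hand": 0.5,"travel": [0,0,0],"yaw": 0}]'

```text
t: 6.95
tcp_pos: [0.4805, 0.1276, 0.15]
tool_rot: [-0.021, 1.0, -0.0, -0.0]
force: [0.1, -0.9, -0.4]
finger_gap: 0.501
```

```bash
python3 - <<'E'
from h import *
s=snap('wrist','w3'); print(np.round(manip.sense()['tcp_pos'],4),proj(s,[.482,.1286,.101]))
E
```

```text
[0.4796 0.1272 0.15  ] (np.float64(257.86143910066016), np.float64(210.850724558513))
```

View pics/w3.png

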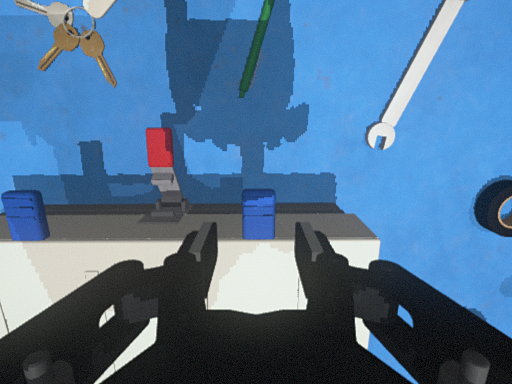

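>>> servo_tool --newtons 30 --increments '[{"hand": 0.5,"travel": [0,0.5,15],"yaw": 0},{"hand": 0.5,"travel": [0,0.5,25],"yaw": 0},{"hand": 0.5,"travel": [0,0,15],"yaw": 0},{"hand": 0.5,"travel": [0,0,8],"yaw": 0},{"hand": 1,"travel": [0,0,0],"yaw": 0},{"hand": 1,"travel": [0,0,0],"yaw": 0},{"hand": 1,"travel": [0,0,0],"yaw": 0},{"hand": 1,"travel": [0,0,0],"yaw": 0},{"hand": 1,"travel": [0,0,0],"yaw": 0}]'

```text
t: 7.9
tcp_pos: [0.4791, 0.1293, 0.0882]
tool_rot: [-0.02, 1.0, 0.001, -0.0]
force: [-0.8, 5.1, -2.2]
finger_gap: 0.27
```

```bash
python3 - <<'E'
import numpy as np
R=.1846;a=.2686
th=np.linspace(0,1.35,28)
p=np.c_[R*np.cos(a+th),R*np.sin(a+th)]*1000
print(np.round(np.diff(p,axis=0)*[1,-1],1).tolist())
E
```

```text
[[-2.7, -8.8], [-3.1, -8.7], [-3.5, -8.5], [-4.0, -8.3], [-4.4, -8.1], [-4.8, -7.9], [-5.2, -7.7], [-5.5, -7.4], [-5.9, -7.1], [-6.2, -6.8], [-6.6, -6.5], [-6.9, -6.1], [-7.2, -5.8], [-7.5, -5.4], [-7.7, -5.0], [-8.0, -4.6], [-8.2, -4.2], [-8.4, -3.8], [-8.6, -3.4], [-8.7, -3.0], [-8.9, -2.5], [-9.0, -2.1], [-9.1, -1.6], [-9.2, -1.2], [-9.2, -0.7], [-9.2, -0.3], [-9.2, 0.2]]
```

>>> servo_tool --increments '[{"hand": 1,"travel": [-2.7,0,-8.8],"yaw": 0},{"hand": 1,"travel": [-3.1,0,-8.7],"yaw": 0},{"hand": 1,"travel": [-3.5,0,-8.5],"yaw": 0},{"hand": 1,"travel": [-4,0,-8.3],"yaw": 0},{"hand": 1,"travel": [-4.4,0,-8.1],"yaw": 0},{"hand": 1,"travel": [0,0,0],"yaw": 0}]'

```text
t: 8.5
tcp_pos: [0.4981, 0.1302, 0.1314]
tool_rot: [-0.02, 1.0, 0.001, 0.001]
force: [-0.3, 4.8, -2.3]
finger_gap: 0.27
```

>>> servo_tool --increments '[{"hand": 1,"travel": [-4.8,0,-7.9],"yaw": 0},{"hand": 1,"travel": [-5.2,0,-7.7],"yaw": 0},{"hand": 1,"travel": [-5.5,0,-7.4],"yaw": 0},{"hand": 1,"travel": [-5.9,0,-7.1],"yaw": 0},{"hand": 1,"travel": [-6.2,0,-6.8],"yaw": 0},{"hand": 1,"travel": [-6.6,0,-6.5],"yaw": 0},{"hand": 1,"travel": [-6.9,0,-6.1],"yaw": 0},{"hand": 1,"travel": [-7.2,0,-5.8],"yaw": 0},{"hand": 1,"travel": [-7.5,0,-5.4],"yaw": 0},{"hand": 1,"travel": [-7.7,0,-5],"yaw": 0},{"hand": 1,"travel": [0,0,0],"yaw": 0}]'

```text
t: 9.6
tcp_pos: [0.5608, 0.1332, 0.1962]
tool_rot: [-0.02, 1.0, 0.001, -0.0]
force: [-0.1, 5.7, -2.1]
finger_gap: 0.273
```

```bash
python3 - <<'E'
from h import *
snap('side','s3');crop('s3',200,60,340,240,3.3,'a6')
E
```

```text
(no output)
```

View pics/a6.png

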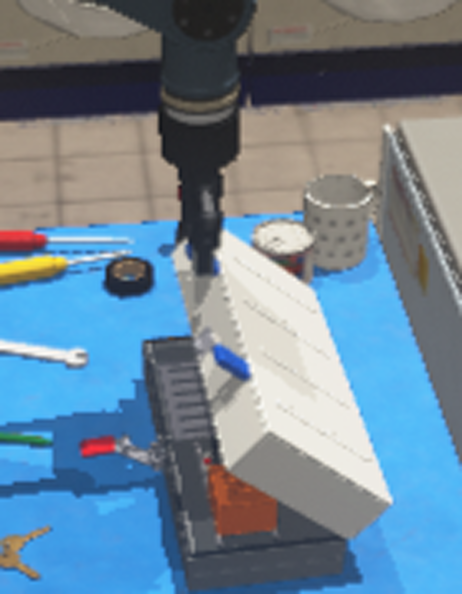

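The lid is coming up while held at the left lug, and the orange hood is visible. I'll keep lifting.

>>> servo_tool --increments '[{"hand": 1,"travel": [-8,0,-4.6],"yaw": 0},{"hand": 1,"travel": [-8.2,0,-4.2],"yaw": 0},{"hand": 1,"travel": [-8.4,0,-3.8],"yaw": 0},{"hand": 1,"travel": [-8.6,0,-3.4],"yaw": 0},{"hand": 1,"travel": [-8.7,0,-3],"yaw": 0},{"hand": 1,"travel": [-8.9,0,-2.5],"yaw": 0},{"hand": 1,"travel": [-9,0,-2.1],"yaw": 0},{"hand": 1,"travel": [-9.1,0,-1.6],"yaw": 0},{"hand": 1,"travel": [-9.2,0,-1.2],"yaw": 0},{"hand": 1,"travel": [-9.2,0,-0.7],"yaw": 0},{"hand": 1,"travel": [-9.2,0,-0.3],"yaw": 0},{"hand": 1,"travel": [-9.2,0,0.2],"yaw": 0},{"hand": 1,"travel": [-9.2,0,0.7],"yaw": 0},{"hand": 1,"travel": [0,0,0],"yaw": 0}]'

```text
t: 11.05
tcp_pos: [0.6763, 0.1387, 0.2235]
tool_rot: [-0.02, 1.0, 0.002, 0.001]
force: [-1.5, 7.2, 3.2]
finger_gap: 0.274
```

```bash
python3 - <<'E'
from h import *
snap('side','s4');crop('s4',200,60,340,240,3.3,'a7')
E
```

```text
(no output)
```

View pics/a7.png

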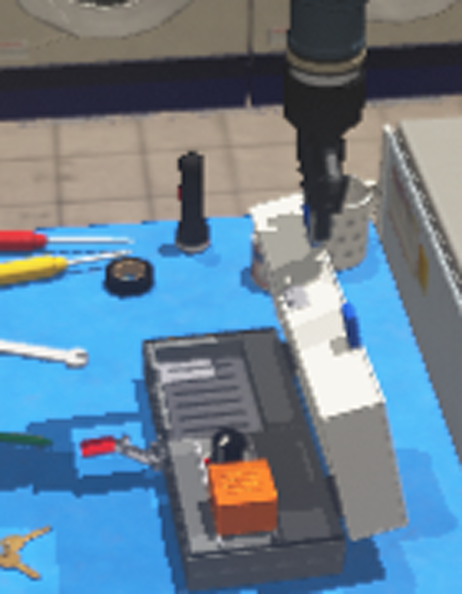

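>>> servo_tool --increments '[{"hand": 0.5,"travel": [0,0,0],"yaw": 0},{"hand": 0.5,"travel": [0,0,0],"yaw": 0},{"hand": 0.5,"travel": [0,0,0],"yaw": 0},{"hand": 0.5,"travel": [0,0,-15],"yaw": 0},{"hand": 0.5,"travel": [0,0,-30],"yaw": 0},{"hand": 0.5,"travel": [0,0,-20],"yaw": 0},{"hand": 0.5,"travel": [8,-15,0],"yaw": 0},{"hand": 0.5,"travel": [15,-33,0],"yaw": 0},{"hand": 0.5,"travel": [15,-33,0],"yaw": 0},{"hand": 0.5,"travel": [15,-33,0],"yaw": 0},{"hand": 0.5,"travel": [15,-33,0],"yaw": 0},{"hand": 0.5,"travel": [8,-33,0],"yaw": 0},{"hand": 0.5,"travel": [0,0,0],"yaw": 0},{"hand": 0.5,"travel": [0,0,0],"yaw": 0}]'

```text
t: 12.5
tcp_pos: [0.6061, -0.0478, 0.2869]
tool_rot: [-0.019, 1.0, 0.0, -0.001]
force: [0.1, 0.3, -0.3]
finger_gap: 0.495
```

```bash
python3 - <<'E'
from h import *
s=snap('wrist','w4'); print(np.round(manip.sense()['tcp_pos'],4))
snap('side','s5');snap('scene','c5');crop('s5',200,120,340,240,5.5,'a8')
E
```

```text
[ 0.6064 -0.0469  0.2869]
```

View pics/w4.png

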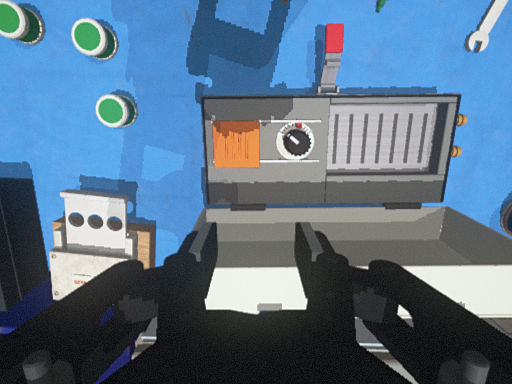

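View pics/a8.png

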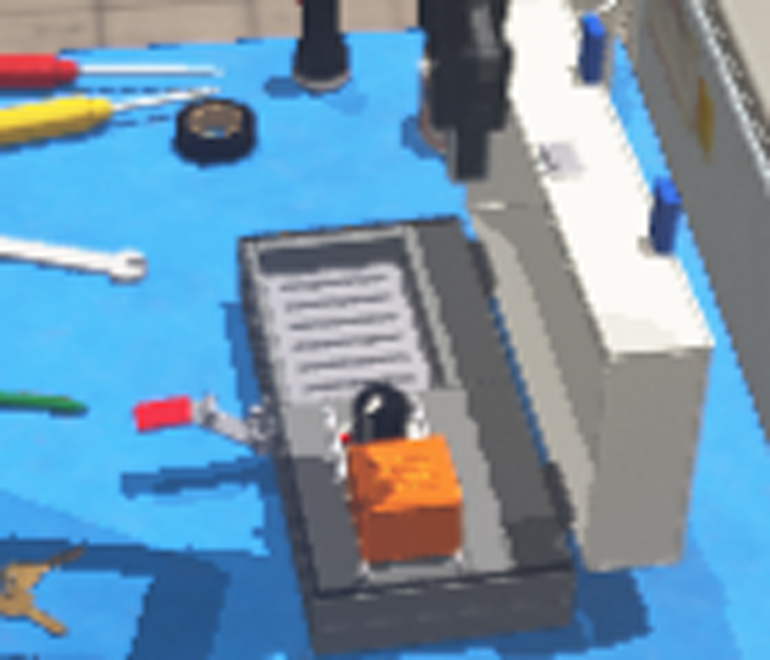

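```bash
python3 - <<'E'
from h import *
crop('w4',196,86,340,176,5.5,'a9'); crop('w4',270,110,325,170,10,'a10'); crop('w4',320,86,480,216,5,'a11')
E
```

```text
(no output)
```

View pics/a9.png

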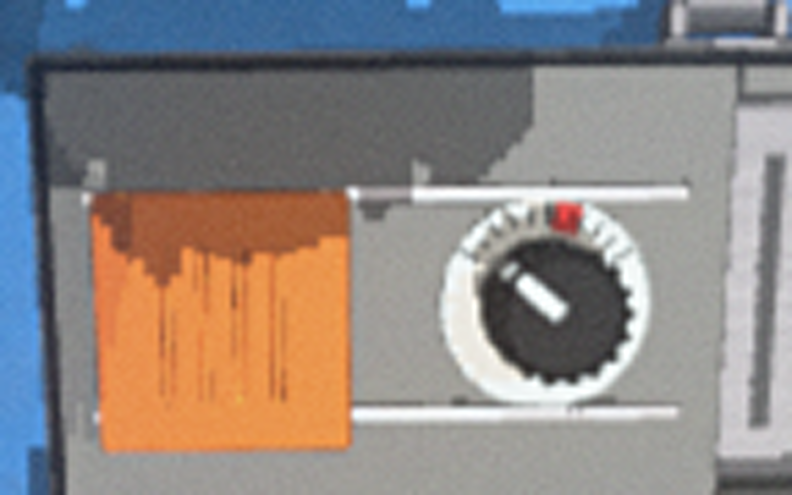

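View pics/a10.png

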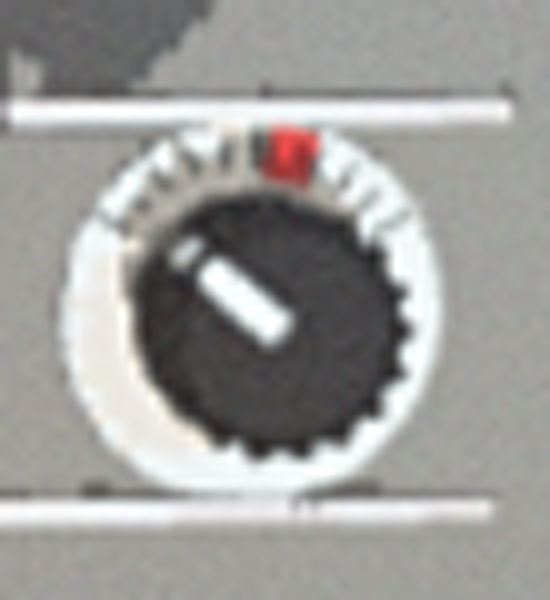

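View pics/a11.png

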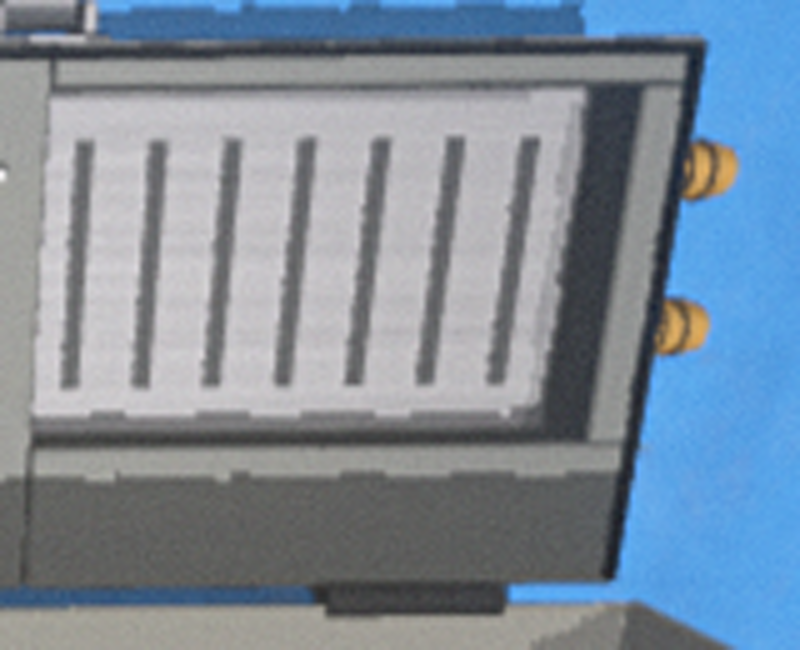

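```bash
python3 - <<'E'
from h import *
s=load('w4'); g=lambda u,v,z: atz(s,u/10+270,v/10+110,z)
ring=g(252,310,.051); top=g(275,326,.083); print('ring',ring,'top',top)
p0=g(283,332,.0835);p1=g(203,267,.0835); p2=g(185,252,.080)
yaw=.044
ex=np.array([np.cos(yaw),np.sin(yaw)])
def sc(v): # angle cw from above measured; 0 at pointer 1.0 rad to right of -x
    a=np.arctan2(v[1],v[0]); b=np.arctan2(-ex[1],-ex[0]); # -x dir
    d=(a-b+np.pi)%(2*np.pi)-np.pi   # ccw positive ; right of robot-facing...
    return 1.0-d
print('pointer',sc(p1-p0),sc(p1-top),sc(p2-ring)); 
for v in (150,160,170):
  r=g(291,v,.054); print('rider',sc(r-ring),sc(r-top),np.linalg.norm((r-ring)[:2]))
h=lambda u,v,z: atz(s,u/5.5+196,v/5.5+86,z)
print('hood',h(92,195,.096),h(350,192,.096),h(352,450,.096),h(103,452,.096))
k=lambda u,v,z: atz(s,u/5+320,v/5+86,z)
print('deck corners',k(705,42,.05),k(614,580,.05),h(38,62,.05)); 
print('bay rim',k(55,90,.05),k(645,85,.05),k(588,440,.05),k(32,440,.05))
print('floor FR, FL',k(48,90,.028),k(580,90,.028))
for u,v in [(14,20),(89,36),(111,111)]: print('cart',atz(s,u,v,.038))
E
```

```text
ring [0.57206608 0.00349585 0.051     ] top [0.57120867 0.00187973 0.083     ]
pointer 0.09857501171694594 0.10187089424474571 0.09108321481511439
rider 1.1914359319149845 1.2738058133286074 0.021499894090417523
rider 1.2056322854337598 1.293551254235652 0.020247105172408367
rider 1.2217285680192163 1.3159385660008756 0.01899667824084553
hood [ 0.54935851 -0.10079622  0.096     ] [ 0.546689   -0.04613004  0.096     ] [ 0.60211279 -0.04340386  0.096     ] [ 0.60463306 -0.09848932  0.096     ]
deck corners [0.50446874 0.21388723 0.05      ] [0.65043064 0.22113391 0.05      ] [ 0.52054022 -0.12037429  0.05      ]
bay rim [0.52264325 0.04685092 0.05      ] [0.51562666 0.20066077 0.05      ] [0.61010784 0.20527565 0.05      ] [0.61592896 0.05045975 0.05      ]
floor FR, FL [0.52170061 0.05058751 0.028     ] [0.51618966 0.19758804 0.028     ]
cart [ 0.43640937 -0.35855239  0.038     ]
cart [ 0.45111149 -0.26655283  0.038     ]
cart [ 0.5423376  -0.24745233  0.038     ]
```

>>> servo_tool --increments '[{"hand": 0.45,"travel": [6,10,5],"yaw": 0},{"hand": 0.45,"travel": [13,20,15],"yaw": 0},{"hand": 0.45,"travel": [13.7,21,30],"yaw": 0},{"hand": 0.45,"travel": [0,0,40],"yaw": 0},{"hand": 0.45,"travel": [0,0,40],"yaw": 0},{"hand": 0.45,"travel": [0,0,27],"yaw": 0},{"hand": 0.45,"travel": [0,0,10],"yaw": 0},{"hand": 0.45,"travel": [0,0,0],"yaw": 0},{"hand": 0.45,"travel": [0,0,0],"yaw": 0}]'

```text
t: 13.55
tcp_pos: [0.5733, 0.0036, 0.1213]
tool_rot: [-0.021, 1.0, -0.0, 0.001]
force: [0.9, 0.4, -0.3]
finger_gap: 0.548
```

```bash
python3 - <<'E'
from h import *
s=snap('wrist','w5'); print(np.round(manip.sense()['tcp_pos'],4),proj(s,[.5717,.0027,.083]))
crop('w5',150,100,370,300,3,'a12')
E
```

```text
[0.5737 0.0034 0.1218] (np.float64(255.36290971019815), np.float64(211.56294911928933))
```

View pics/a12.png

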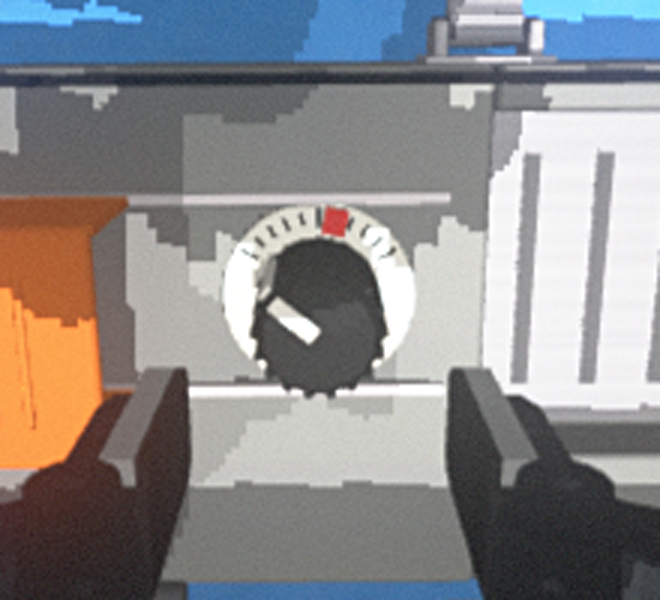

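```bash
python3 - <<'E'
from h import *
s=load('w5'); g=lambda u,v,z: atz(s,u/3+150,v/3+100,z)
ring=g(318.5,301.5,.051); top=g(319,330,.083); print('ring',ring,'top',top)
yaw=.044
ex=np.array([np.cos(yaw),np.sin(yaw)])
def sc(v):
    a=np.arctan2(v[1],v[0]); b=np.arctan2(-ex[1],-ex[0]); d=(a-b+np.pi)%(2*np.pi)-np.pi; return 1.0-d
c=(ring+top)/2
p0=g(315,336,.0835);p1=g(275,305,.0835); print('pointer',sc(p1-p0),sc(p1-top),sc(p1-c))
r=g(335,221,.054); print('rider',sc(r-ring),sc(r-top),sc(r-c),np.linalg.norm((r-ring)[:2]))
print(proj(s,[*c[:2],.051]))
E
```

```text
ring [0.573793   0.00335372 0.051     ] top [0.5705359  0.00331984 0.083     ]
pointer 0.11967773226463319 -0.014382630466156954 0.09772007506689917
rider 1.1877516788744487 1.2130550886592477 1.1994525965411427 0.022979744726024532
(np.float64(256.22996877029567), np.float64(198.5575585398071))
```

>>> servo_tool --newtons 25 --increments '[{"hand": 0.45,"travel": [1.5,0,15],"yaw": 0},{"hand": 0.45,"travel": [0,0,25],"yaw": 0},{"hand": 0.45,"travel": [0,0,14],"yaw": 0},{"hand": 0.45,"travel": [0,0,9],"yaw": 0},{"hand": 1,"travel": [0,0,0],"yaw": 0},{"hand": 1,"travel": [0,0,0],"yaw": 0},{"hand": 1,"travel": [0,0,0],"yaw": 0},{"hand": 1,"travel": [0,0,0],"yaw": 0},{"hand": 1,"travel": [0,0,0],"yaw": 0}]'

```text
t: 14.5
tcp_pos: [0.5708, 0.0035, 0.0574]
tool_rot: [-0.02, 1.0, 0.0, -0.0]
force: [-0.2, 4.0, -6.2]
finger_gap: 0.356
```

>>> servo_tool --increments '[{"hand": 1,"travel": [0,0,0],"yaw": 4.8},{"hand": 1,"travel": [0,0,0],"yaw": 4.8},{"hand": 1,"travel": [0,0,0],"yaw": 4.8},{"hand": 1,"travel": [0,0,0],"yaw": 4.8},{"hand": 1,"travel": [0,0,0],"yaw": 4.8},{"hand": 1,"travel": [0,0,0],"yaw": 4.8},{"hand": 1,"travel": [0,0,0],"yaw": 4.8},{"hand": 1,"travel": [0,0,0],"yaw": 4.8},{"hand": 1,"travel": [0,0,0],"yaw": 4.8},{"hand": 1,"travel": [0,0,0],"yaw": 4.8},{"hand": 1,"travel": [0,0,0],"yaw": 4.8},{"hand": 1,"travel": [0,0,0],"yaw": 4.8},{"hand": 1,"travel": [0,0,0],"yaw": 4.8},{"hand": 1,"travel": [0,0,0],"yaw": 0},{"hand": 1,"travel": [0,0,0],"yaw": 0}]'

```text
t: 16.0
tcp_pos: [0.5718, 0.0054, 0.0574]
tool_rot: [0.501, 0.865, 0.002, 0.0]
force: [3.7, 9.8, -6.2]
finger_gap: 0.357
```

```bash
python3 - <<'E'
from h import *
s=snap('wrist','w6'); print(np.round(manip.sense()['tool_rot'],4))
s=snap('scene','c6'); s=snap('side','s6')
crop('w6',100,100,420,340,2.4,'a13')
E
```

```text
[5.011e-01 8.654e-01 1.900e-03 1.000e-04]
```

View pics/a13.png

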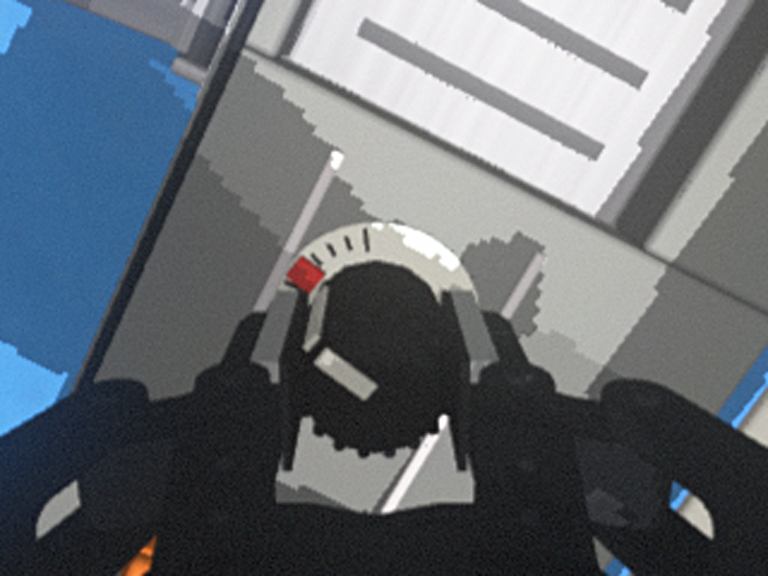

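>>> servo_tool --increments '[{"hand": 0.45,"travel": [0,0,0],"yaw": 0},{"hand": 0.45,"travel": [0,0,0],"yaw": 0},{"hand": 0.45,"travel": [0,0,0],"yaw": 0},{"hand": 0.45,"travel": [0,0,-15],"yaw": 0},{"hand": 0.45,"travel": [0,0,-25],"yaw": 0},{"hand": 0.45,"travel": [-15,0,-25],"yaw": 0},{"hand": 0.45,"travel": [-15,0,-10],"yaw": 0},{"hand": 0.45,"travel": [0,0,0],"yaw": 0},{"hand": 0.45,"travel": [0,0,0],"yaw": 0}]'

```text
t: 17.05
tcp_pos: [0.5855, -0.0232, 0.1323]
tool_rot: [0.501, 0.865, -0.0, -0.0]
force: [0.2, 0.5, -0.9]
finger_gap: 0.549
```

```bash
python3 - <<'E'
from h import *
s=snap('wrist','w7'); print(np.round(manip.sense()['tcp_pos'],4))
crop('w7',170,100,340,220,4.5,'a14')
E
```

```text
[ 0.5847 -0.0226  0.1317]
```

View pics/a14.png

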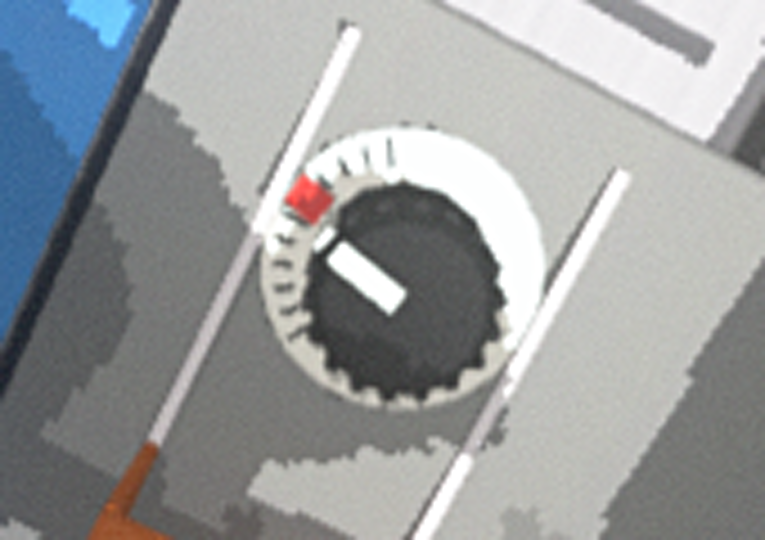

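```bash
python3 - <<'E'
from h import *
s=load('w7'); g=lambda u,v,z: atz(s,u/4.5+170,v/4.5+100,z)
ring=g(403,266,.051); top=g(404,300,.083); print('ring',ring,'top',top)
yaw=.044
ex=np.array([np.cos(yaw),np.sin(yaw)])
def sc(v):
    a=np.arctan2(v[1],v[0]); b=np.arctan2(-ex[1],-ex[0]); d=(a-b+np.pi)%(2*np.pi)-np.pi; return 1.0-d
c=(ring+top)/2
p0=g(400,302.5,.0835);p1=g(336.5,252,.0835); print('pointer',sc(p1-p0),sc(p1-top),sc(p1-c))
r=g(310,199.5,.054); print('rider',sc(r-ring),sc(r-top),sc(r-c),np.linalg.norm((r-ring)[:2]))
print(atz(s,323/4.5+170,239/4.5+100,.08)-c)
E
```

```text
ring [0.57215237 0.00413505 0.051     ] top [0.57209992 0.00377866 0.083     ]
pointer 1.200576706955614 1.1518189581329992 1.1378252863425118
rider 1.1633272673007689 1.180962397139666 1.172143434850332 0.020427068912988306
[-0.01549536  0.0014168   0.013     ]
```

```bash
cat > kn.py <<'E'
from h import *
import sys
def sc(v,yaw=.044):
    a=np.arctan2(v[1],v[0]); b=yaw+np.pi; d=(a-b+np.pi)%(2*np.pi)-np.pi; return 1.0-d
def knob(f,c=np.array([.5721,.0036])):
    s=load(f); im=s['pixels'].astype(float); b,g,r=im[...,0],im[...,1],im[...,2]
    H,Wd=b.shape; u,v=np.meshgrid(np.arange(Wd),np.arange(H))
    # pointer: bright px at z .0835 within 11mm of axis
    def grid(z): return np.array([atz(s,x,y,z)[:2] for y,x in zip(v.ravel(),u.ravel())]).reshape(H,Wd,2)
    G=grid(.0835); lum=(b+g+r)/3; d=np.linalg.norm(G-c,axis=2)
    m=(d<.0125); w=np.clip(lum-110,0,100)*m
    P=G[m&(w>0)]-c; ww=w[m&(w>0)]; mu=(P*ww[:,None]).sum(0)/ww.sum(); C=((P-mu)*ww[:,None]).T@(P-mu); e,V=np.linalg.eigh(C); ax=V[:,1]; ax=ax*np.sign(ax@mu)
    print('pointer axis',sc(ax),'centroid',sc(mu),mu,np.sqrt(e/ww.sum()))
    G=grid(.054); d=np.linalg.norm(G-c,axis=2); red=np.clip(r-np.maximum(b,g)-60,0,80)*(d<.03); 
    Q=((G-c)*red[...,None]).sum((0,1))/red.sum(); print('rider',sc(Q),Q,np.linalg.norm(Q))
if __name__=='__main__':
    for f in sys.argv[1:]: knob(f)
E
python3 kn.py w7 w4 w5
```

```text
pointer axis 1.2143137290970327 centroid 1.1112935739818761 [-0.00659518  0.00044448] [0.0012994 0.0033613]
rider 1.1917902172838333 [-0.02126451  0.00316577] 0.021498871281713256
pointer axis 0.11102488092301321 centroid 0.06248117668154052 [-0.00381338 -0.0057043 ] [0.00126056 0.00305226]
rider 1.157749616032587 [-0.02174406  0.0024841 ] 0.021885490402539814
pointer axis 0.11600422628832341 centroid 0.016951997212899528 [-0.00347895 -0.00575474] [0.0012724  0.00325898]
rider 1.1753760094217052 [-0.02109878  0.00278793] 0.021282179508928873
```

>>> servo_tool --increments '[{"hand": 0.45,"travel": [-17,0,0],"yaw": 0},{"hand": 0.45,"travel": [-20,0,0],"yaw": 0},{"hand": 0.45,"travel": [0,0,0],"yaw": 0},{"hand": 0.45,"travel": [0,0,0],"yaw": 0}]'

```text
t: 17.5
tcp_pos: [0.6047, -0.0559, 0.1318]
tool_rot: [0.501, 0.865, -0.0, -0.0]
force: [-0.0, -0.1, -0.0]
finger_gap: 0.55
```

```bash
python3 - <<'E'
from h import *
s=snap('wrist','w8'); print(np.round(manip.sense()['tcp_pos'],4), -np.array(s['R']).T@s['t'],proj(s,[.572,.0035,.06]))
crop('w8',200,130,310,230,7,'a15')
E
python3 kn.py w8
```

```text
[ 0.6042 -0.0553  0.1318] [5.71526098e-01 4.74179339e-04 2.73921535e-01] (np.float64(258.7607423978827), np.float64(110.9330062813487))
pointer axis 1.2060544962851298 centroid 1.1385342050588214 [-0.00655433  0.00062146] [0.00131041 0.00333806]
rider 1.18170650421431 [-0.02173461  0.00301206] 0.021942328988829318
```

View pics/a15.png

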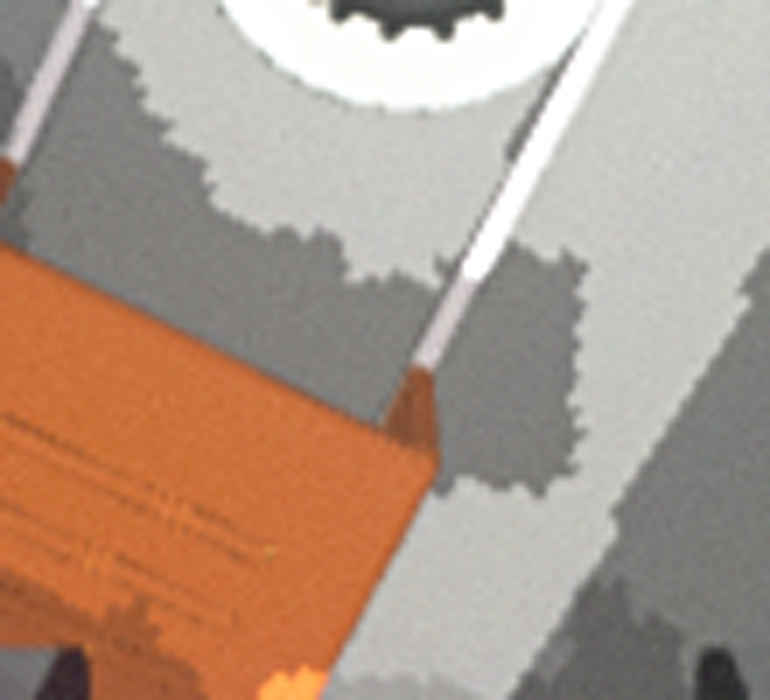

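```bash
python3 - <<'E'
from h import *
crop('w8',210,65,310,150,8,'a16')
E
```

```text
(no output)
```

View pics/a16.png

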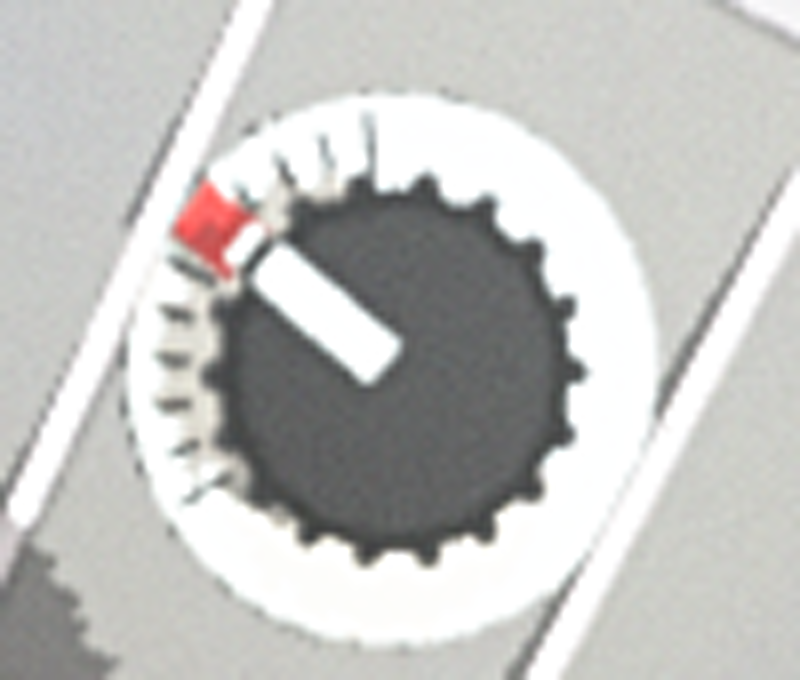

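```bash
python3 - <<'E'
from h import *
from kn import sc
s=load('w8'); g=lambda u,v,z: atz(s,u/8+210,v/8+65,z)[:2]
ring=g(392.5,370,.051); top=g(395,369,.080); print(ring,top)
print('rider outer',sc(g(191.5,205.5,.054)-ring), 'corners',sc(g(208,183,.054)-ring),sc(g(175,228,.054)-ring),np.linalg.norm(g(191.5,205.5,.054)-ring))
print('pointer',sc(g(268,262,.0835)-g(386,365,.0835)),sc(g(268,262,.0835)-top),sc(g(247,240,.08)-top),sc(g(247,240,.08)-g(386,365,.0835)))
E
```

```text
[0.57234052 0.00353881] [0.57237654 0.00331486]
rider outer 1.188230122334946 corners 1.2937140984870097 1.082394065269845 0.024021603574106626
pointer 1.2214779862378236 1.199978979425118 1.2205577284975124 1.2393441946985462
```

>>> servo_tool --newtons 25 --increments '[{"hand": 0.45,"travel": [15,0,0],"yaw": 0},{"hand": 0.45,"travel": [30,1,0],"yaw": 0},{"hand": 0.45,"travel": [21.8,0.5,0],"yaw": 0},{"hand": 0.45,"travel": [0,0,20],"yaw": 0},{"hand": 0.45,"travel": [0,0,30],"yaw": 0},{"hand": 0.45,"travel": [0,0,15],"yaw": 0},{"hand": 0.45,"travel": [0,0,8.6],"yaw": 0},{"hand": 0.45,"travel": [0,0,0],"yaw": 0},{"hand": 1,"travel": [0,0,0],"yaw": 0},{"hand": 1,"travel": [0,0,0],"yaw": 0},{"hand": 1,"travel": [0,0,0],"yaw": 0},{"hand": 1,"travel": [0,0,0],"yaw": 0},{"hand": 1,"travel": [0,0,0],"yaw": -0.8},{"hand": 1,"travel": [0,0,0],"yaw": -0.8},{"hand": 1,"travel": [0,0,0],"yaw": 0},{"hand": 0.45,"travel": [0,0,0],"yaw": 0},{"hand": 0.45,"travel": [0,0,0],"yaw": 0},{"hand": 0.45,"travel": [0,0,0],"yaw": 0},{"hand": 0.45,"travel": [0,0,-15],"yaw": 0},{"hand": 0.45,"travel": [0,0,-25],"yaw": 0}]'

```text
t: 19.55
tcp_pos: [0.5708, 0.0035, 0.0973]
tool_rot: [0.488, 0.873, -0.001, -0.002]
force: [0.1, -0.1, 0.8]
finger_gap: 0.554
```

>>> servo_tool --increments '[{"hand": 0.45,"travel": [0,0,-25],"yaw": 0},{"hand": 0.45,"travel": [-20,0,-10],"yaw": 0},{"hand": 0.45,"travel": [-30,0,0],"yaw": 0},{"hand": 0.45,"travel": [0,0,0],"yaw": 0},{"hand": 0.45,"travel": [0,0,0],"yaw": 0}]'

```text
t: 20.05
tcp_pos: [0.5982, -0.0396, 0.1333]
tool_rot: [0.489, 0.872, -0.0, -0.0]
force: [0.2, -0.0, 0.3]
finger_gap: 0.548
```

```bash
python3 - <<'E'
from h import *
s=snap('wrist','w9'); print(np.round(manip.sense()['tcp_pos'],4),proj(s,[.5723,.0034,.06]))
crop('w9',205,80,305,165,8,'a17')
E
python3 kn.py w9
```

```text
[ 0.5976 -0.0388  0.1331] (np.float64(257.50972358999434), np.float64(134.93637977832964))
pointer axis 1.1741685533504205 centroid 1.0978663990299853 [-0.00665861  0.00035902] [0.00129688 0.00335274]
rider 1.1853209663323137 [-0.02124921  0.00302311] 0.02146317661061066
```

View pics/a17.png

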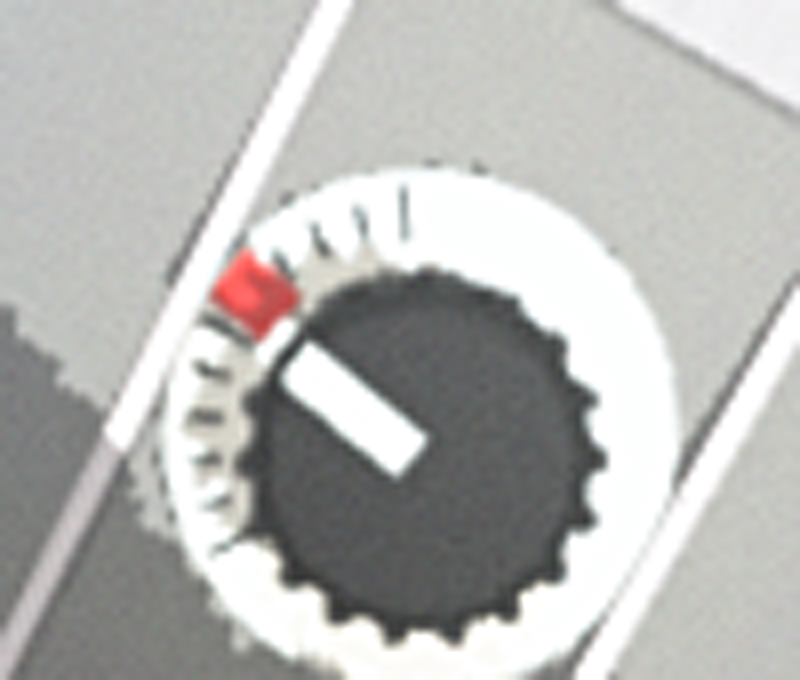

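>>> servo_tool --increments '[{"hand": 0.45,"travel": [0,0,-5],"yaw": -7.6},{"hand": 0.45,"travel": [0,0,-5],"yaw": -7.6},{"hand": 0.6,"travel": [0,0,0],"yaw": -7.6},{"hand": 0.8,"travel": [0,0,0],"yaw": -7.6},{"hand": 1,"travel": [0,0,0],"yaw": -7.6},{"hand": 1,"travel": [0,0,0],"yaw": -7.6},{"hand": 1,"travel": [0,0,0],"yaw": -7.6},{"hand": 1,"travel": [0,0,0],"yaw": -7.9},{"hand": 1,"travel": [6,-20,0],"yaw": 0},{"hand": 1,"travel": [8,-35,0],"yaw": 0},{"hand": 1,"travel": [8,-30,0],"yaw": 0},{"hand": 1,"travel": [2,-13,0],"yaw": 0},{"hand": 1,"travel": [0,0,20],"yaw": 0},{"hand": 1,"travel": [0,0,30],"yaw": 0},{"hand": 1,"travel": [0,0,22],"yaw": 0},{"hand": 1,"travel": [0,0,8],"yaw": 0},{"hand": 1,"travel": [0,0,0],"yaw": 0}]'

```text
t: 21.8
tcp_pos: [0.578, -0.1366, 0.0624]
tool_rot: [-0.023, 1.0, 0.001, -0.002]
force: [-0.1, 0.1, 0.3]
finger_gap: 0.002
```

```bash
python3 - <<'E'
from h import *
s=snap('wrist','w10'); print(np.round(manip.sense()['tcp_pos'],4))
E
```

```text
[ 0.5789 -0.1372  0.0635]
```

View pics/w10.png

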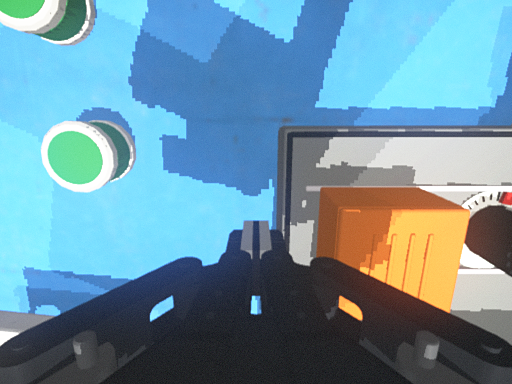

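>>> servo_tool --increments '[{"hand": 1,"travel": [0,5,0],"yaw": 0},{"hand": 1,"travel": [0,7,0],"yaw": 0},{"hand": 1,"travel": [0,7,0],"yaw": 0},{"hand": 1,"travel": [0,7,0],"yaw": 0},{"hand": 1,"travel": [0,7,0],"yaw": 0},{"hand": 1,"travel": [0,7,0],"yaw": 0},{"hand": 1,"travel": [0,7,0],"yaw": 0},{"hand": 1,"travel": [0,7,0],"yaw": 0},{"hand": 1,"travel": [0,7,0],"yaw": 0},{"hand": 1,"travel": [0,7,0],"yaw": 0},{"hand": 1,"travel": [0,7,0],"yaw": 0},{"hand": 1,"travel": [0,7,0],"yaw": 0},{"hand": 1,"travel": [0,0,0],"yaw": 0}]'

```text
t: 23.15
tcp_pos: [0.5748, -0.0547, 0.0636]
tool_rot: [-0.024, 1.0, 0.0, -0.001]
force: [-0.5, 0.3, 0.1]
finger_gap: 0.003
```

```bash
python3 - <<'E'
from h import *
s=snap('wrist','w11'); print(np.round(manip.sense()['tcp_pos'],4))
E
```

```text
[ 0.5748 -0.0552  0.0635]
```

View pics/w11.png

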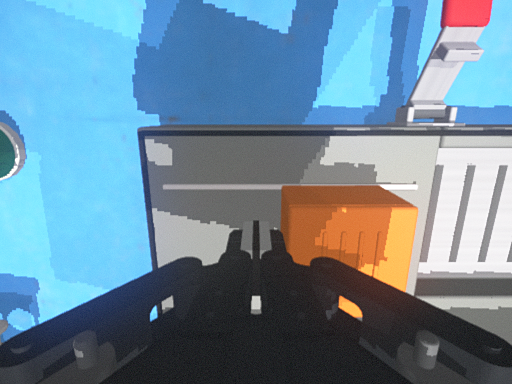

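>>> servo_tool --increments '[{"hand": 1,"travel": [0,4,0],"yaw": 0},{"hand": 1,"travel": [0,4,0],"yaw": 0},{"hand": 1,"travel": [0,3,0],"yaw": 0},{"hand": 1,"travel": [0,2,0],"yaw": 0},{"hand": 1,"travel": [0,2,0],"yaw": 0},{"hand": 1,"travel": [0,0,0],"yaw": 0}]'

```text
t: 23.8
tcp_pos: [0.5745, -0.0407, 0.0637]
tool_rot: [-0.023, 1.0, 0.0, -0.0]
force: [0.4, 0.7, -0.3]
finger_gap: -0.004
```

>>> servo_tool --increments '[{"hand": 1,"travel": [0,2,0],"yaw": 0},{"hand": 1,"travel": [0,1,0],"yaw": 0},{"hand": 1,"travel": [0,1,0],"yaw": 0},{"hand": 1,"travel": [0,1,0],"yaw": 0},{"hand": 1,"travel": [0,0,0],"yaw": 0}]'

```text
t: 24.3
tcp_pos: [0.5746, -0.038, 0.0638]
tool_rot: [-0.024, 1.0, -0.002, 0.0]
force: [-1.9, -7.9, -0.2]
finger_gap: 0.005
```

>>> servo_tool --increments '[{"hand": 1,"travel": [0,1,0],"yaw": 0},{"hand": 1,"travel": [0,1,0],"yaw": 0},{"hand": 1,"travel": [0,0,0],"yaw": 0}]'

```text
t: 24.6
tcp_pos: [0.5746, -0.0378, 0.0639]
tool_rot: [-0.024, 1.0, -0.003, 0.0]
force: [-1.9, -13.6, -0.1]
finger_gap: -0.002
```

>>> servo_tool --increments '[{"hand": 1,"travel": [0,-5,0],"yaw": 0},{"hand": 1,"travel": [0,-12,-10],"yaw": 0},{"hand": 1,"travel": [0,0,-30],"yaw": 0},{"hand": 1,"travel": [0,0,-30],"yaw": 0},{"hand": 0.8,"travel": [0,0,-30],"yaw": 8.3},{"hand": 0.6,"travel": [0,0,-30],"yaw": 8.3},{"hand": 0.4,"travel": [0,0,-26],"yaw": 8.3},{"hand": 0.2,"travel": [0,0,0],"yaw": 8.3},{"hand": 0.2,"travel": [0,0,0],"yaw": 8.3},{"hand": 0.2,"travel": [0,0,0],"yaw": 8.3},{"hand": 0.2,"travel": [0,0,0],"yaw": 8.3},{"hand": 0.2,"travel": [0,0,0],"yaw": 8.3},{"hand": 0.2,"travel": [0,0,0],"yaw": 8.3},{"hand": 0.2,"travel": [0,0,0],"yaw": 8.3},{"hand": 0.2,"travel": [0,0,0],"yaw": 7},{"hand": 0.2,"travel": [-25,-8,0],"yaw": 0},{"hand": 0.2,"travel": [-45,-15,0],"yaw": 0},{"hand": 0.2,"travel": [-48,-15,0],"yaw": 0},{"hand": 0.2,"travel": [-48,-15,0],"yaw": 0},{"hand": 0.2,"travel": [-48,-15,0],"yaw": 0}]'

```text
t: 26.6
tcp_pos: [0.5167, -0.2687, 0.2207]
tool_rot: [0.69, 0.723, 0.0, 0.001]
force: [0.8, -0.5, -0.6]
finger_gap: 0.799
```

>>> servo_tool --increments '[{"hand": 0.2,"travel": [-40,-12,0],"yaw": 0},{"hand": 0.2,"travel": [-19,-7,0],"yaw": 0},{"hand": 0.2,"travel": [0,0,0],"yaw": 0},{"hand": 0.2,"travel": [0,0,0],"yaw": 0}]'

```text
t: 27.0
tcp_pos: [0.5007, -0.3268, 0.2201]
tool_rot: [0.691, 0.723, 0.0, -0.0]
force: [-0.5, -0.3, 0.1]
finger_gap: 0.798
```

```bash
python3 - <<'E'
from h import *
s=snap('wrist','w12'); st=manip.sense();print(np.round(st['tcp_pos'],4),np.round(st['tool_rot'],4),np.round(st['q'],2))
s=snap('side','s12');s=snap('scene','c12'); crop('s12',160,60,360,320,2.3,'a18')
E
```

```text
[ 0.5009 -0.326   0.22  ] [ 6.906e-01  7.233e-01  4.000e-04 -3.000e-04] [-0.76  0.5   1.52  0.    1.12 -0.81]
```

View pics/w12.png

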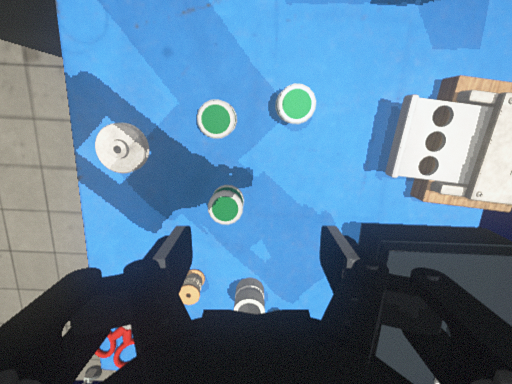

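View pics/a18.png

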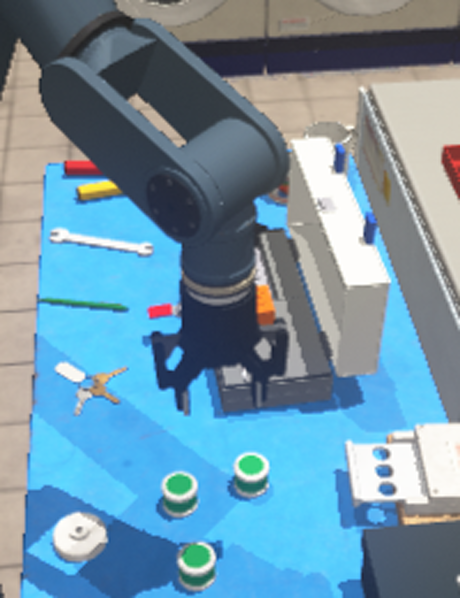

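```bash
cat > gr.py <<'E'
from h import *
def greens(f,z=.038,amin=60):
    s=load(f); hsv=cv2.cvtColor(s['pixels'],cv2.COLOR_BGR2HSV)
    m=cv2.inRange(hsv,(50,90,110),(85,255,255)); m=cv2.morphologyEx(m,cv2.MORPH_OPEN,np.ones((3,3)))
    n,l,st,c=cv2.connectedComponentsWithStats(m); out=[]
    for i in range(1,n):
        if st[i,4]>amin: print(np.round(c[i],1),st[i,2:],np.round(atz(s,*c[i],z),4))
E
python3 -c "
from gr import *
greens('w12')"
```

```text
[296.6 103.4] [ 28  30 662] [ 0.5421 -0.2483  0.038 ]
[215.5 118.8] [ 28  29 635] [ 0.4516 -0.2689  0.038 ]
[224.9 208.5] [ 26  24 477] [ 0.4639 -0.3759  0.038 ]
```

>>> servo_tool --increments '[{"hand": 0.2,"travel": [16,9,10],"yaw": 0},{"hand": 0.2,"travel": [30,18,25],"yaw": 0},{"hand": 0.2,"travel": [30,17.7,35],"yaw": 0},{"hand": 0.2,"travel": [0,0,35],"yaw": 0},{"hand": 0.2,"travel": [0,0,25],"yaw": 0},{"hand": 0.2,"travel": [0,0,0],"yaw": 0},{"hand": 0.2,"travel": [0,0,0],"yaw": 0}]'

```text
t: 27.85
tcp_pos: [0.5425, -0.248, 0.0899]
tool_rot: [0.69, 0.724, 0.0, -0.0]
force: [-0.2, 0.6, 0.1]
finger_gap: 0.8
```

```bash
python3 - <<'E'
from gr import *
s=snap('wrist','w13'); st=manip.sense();print(np.round(st['tcp_pos'],4))
greens('w13')
E
```

```text
[ 0.5431 -0.2488  0.0909]
[256.5 205.3] [  44   42 1390] [ 0.5423 -0.2478  0.038 ]
```

View pics/w13.png

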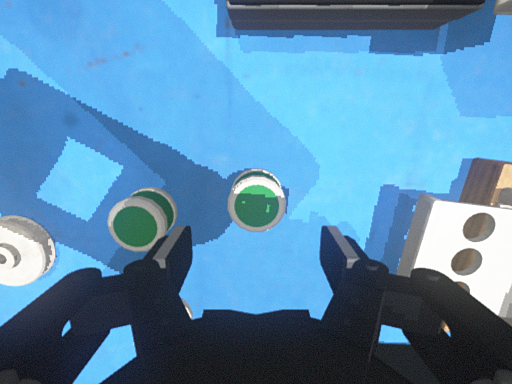

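>>> servo_tool --newtons 40 --increments '[{"hand": 0.2,"travel": [0.5,-0.3,15],"yaw": 0},{"hand": 0.2,"travel": [0,0,30],"yaw": 0},{"hand": 0.2,"travel": [0,0,22],"yaw": 0},{"hand": 0.2,"travel": [0,0,12],"yaw": 0},{"hand": 1,"travel": [0,0,0],"yaw": 0},{"hand": 1,"travel": [0,0,0],"yaw": 0},{"hand": 1,"travel": [0,0,0],"yaw": 0},{"hand": 1,"travel": [0,0,0],"yaw": 0},{"hand": 1,"travel": [0,0,0],"yaw": 0}]'

```text
t: 28.8
tcp_pos: [0.5426, -0.249, 0.012]
tool_rot: [0.691, 0.723, 0.0, 0.001]
force: [-0.1, 0.7, 4.7]
finger_gap: 0.499
```

>>> servo_tool --increments '[{"hand": 1,"travel": [0,0,-15],"yaw": 0},{"hand": 1,"travel": [0,0,-30],"yaw": 0},{"hand": 1,"travel": [0,0,-35],"yaw": 0},{"hand": 1,"travel": [0,0,-35],"yaw": 0},{"hand": 1,"travel": [15,2,-30],"yaw": 0},{"hand": 1,"travel": [30,3,-5],"yaw": 0},{"hand": 1,"travel": [40,4,0],"yaw": 0},{"hand": 1,"travel": [40,4,0],"yaw": 0},{"hand": 1,"travel": [40,4,0],"yaw": 0},{"hand": 1,"travel": [40,4,0],"yaw": 0},{"hand": 1,"travel": [40,4,0],"yaw": 0},{"hand": 1,"travel": [40,4,0],"yaw": 0},{"hand": 1,"travel": [40,4,0],"yaw": 0},{"hand": 1,"travel": [40,4,0],"yaw": 0},{"hand": 1,"travel": [35,2,0],"yaw": 0},{"hand": 1,"travel": [23.4,1.7,0],"yaw": 0},{"hand": 1,"travel": [0,0,0],"yaw": 0},{"hand": 1,"travel": [0,0,0],"yaw": 0}]'

```text
t: 30.6
tcp_pos: [0.5625, 0.1767, 0.1612]
tool_rot: [0.69, 0.724, -0.0, 0.0]
force: [-0.0, -0.5, -0.8]
finger_gap: 0.502
```

```bash
python3 - <<'E'
from gr import *
s=snap('wrist','w14'); st=manip.sense();print(np.round(st['tcp_pos'],4),st['finger_gap'])
snap('side','s14'); crop('s14',200,100,340,240,4,'a19')
E
```

```text
[0.5626 0.176  0.1611] 0.49959188482500577
```

View pics/w14.png

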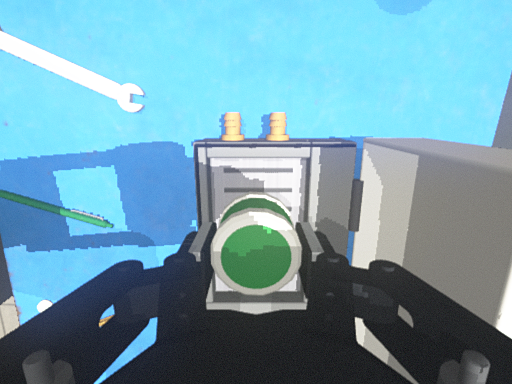

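View pics/a19.png

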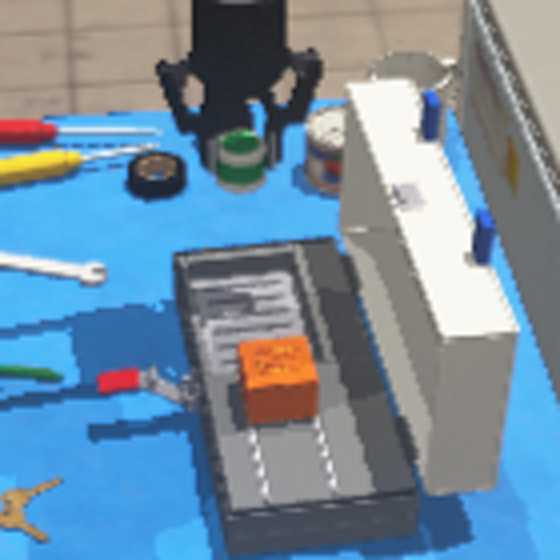

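```bash
python3 - <<'E'
from gr import *
crop('w14',185,125,375,315,4,'a20')
E
```

```text
(no output)
```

View pics/a20.png

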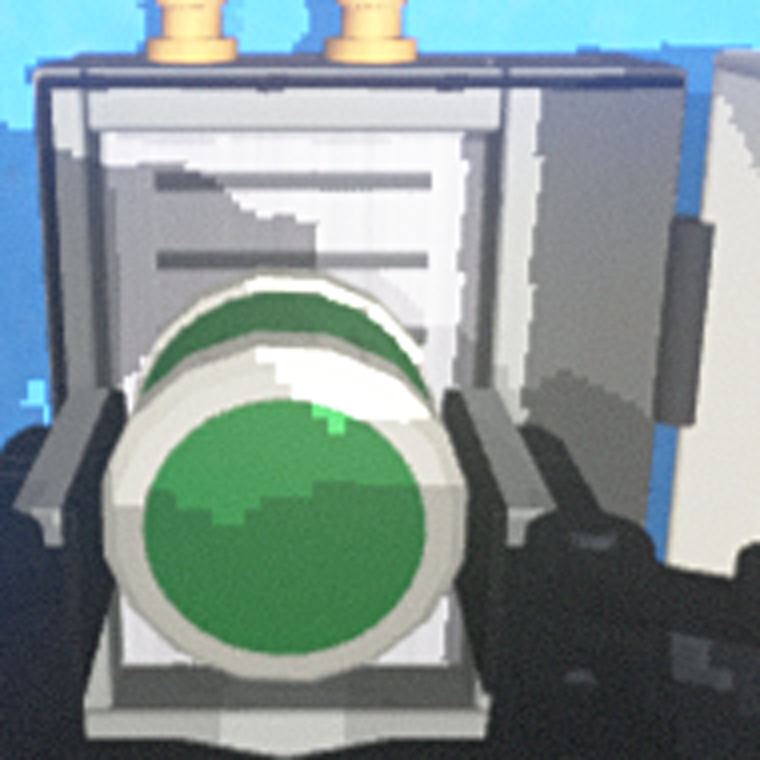

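```bash
python3 - <<'E'
from gr import *
s=load('w14'); g=lambda u,v,z: np.round(atz(s,u/4+185,v/4+125,z)[:2],4)
print('rim L',g(80,88,.05),g(503,88,.05),'rim R',g(85,708,.05),g(490,698,.05))
print('floor L',g(100,130,.028),g(465,130,.028),'floor R',g(122,665,.028),g(448,665,.028))
print('outer left',g(45,72,.05),g(685,72,.05))
# cart bottom/top
st=manip.sense()
print('cart top ctr', g(285,508,st['tcp_pos'][2]+.026))
E
```

```text
rim L [0.5138 0.2105] [0.6098 0.2151] rim R [0.5151 0.0464] [0.6222 0.0546]
floor L [0.5149 0.1976] [0.6058 0.2019] floor R [0.5218 0.0442] [0.6147 0.0487]
outer left [0.5059 0.2138] [0.6505 0.2206]
cart top ctr [0.5618 0.1802]
```

>>> servo_tool --increments '[{"hand": 1,"travel": [-3,0,15],"yaw": 0},{"hand": 1,"travel": [0,0,30],"yaw": 0},{"hand": 1,"travel": [0,0,25],"yaw": 0},{"hand": 1,"travel": [0,0,15],"yaw": 0},{"hand": 1,"travel": [0,0,10],"yaw": 0},{"hand": 1,"travel": [0,0,10],"yaw": 0},{"hand": 1,"travel": [0,0,8],"yaw": 0},{"hand": 1,"travel": [0,0,4],"yaw": 0},{"hand": 1,"travel": [0,0,0],"yaw": 0}]'

```text
t: 31.6
tcp_pos: [0.563, 0.1733, 0.0435]
tool_rot: [0.691, 0.723, -0.0, -0.0]
force: [-0.1, -0.2, 0.1]
finger_gap: 0.5
```

>>> servo_tool --increments '[{"hand": 1,"travel": [0,0,2],"yaw": 0},{"hand": 1,"travel": [0,0,1],"yaw": 0},{"hand": 1,"travel": [0,0,1],"yaw": 0},{"hand": 1,"travel": [0,0,0],"yaw": 0}]'

```text
t: 32.0
tcp_pos: [0.5633, 0.1735, 0.0401]
tool_rot: [0.691, 0.723, 0.0, 0.0]
force: [-0.2, 0.5, 0.1]
finger_gap: 0.498
```

>>> servo_tool --increments '[{"hand": 1,"travel": [0,0,1],"yaw": 0},{"hand": 1,"travel": [0,0,1],"yaw": 0},{"hand": 1,"travel": [0,0,0],"yaw": 0}]'

```text
t: 32.3
tcp_pos: [0.5633, 0.1736, 0.04]
tool_rot: [0.691, 0.723, 0.0, 0.0]
force: [-3.5, 0.3, 13.7]
finger_gap: 0.504
```

>>> servo_tool --increments '[{"hand": 0.36,"travel": [0,0,-0.5],"yaw": 0},{"hand": 0.36,"travel": [0,0,0],"yaw": 0},{"hand": 0.36,"travel": [0,0,0],"yaw": 0},{"hand": 0.36,"travel": [0,0,-10],"yaw": 0},{"hand": 0.36,"travel": [0,0,-25],"yaw": 0},{"hand": 0.36,"travel": [0,0,-35],"yaw": 0},{"hand": 0.36,"travel": [0,0,-35],"yaw": 0},{"hand": 0.36,"travel": [-15,-4,-15],"yaw": 0},{"hand": 0.36,"travel": [0,0,0],"yaw": 0}]'

```text
t: 33.2
tcp_pos: [0.5607, 0.1568, 0.1606]
tool_rot: [0.691, 0.723, 0.001, 0.002]
force: [-0.4, 0.4, -0.4]
finger_gap: 0.639
```

```bash
python3 - <<'E'
from gr import *
s=snap('wrist','w15'); st=manip.sense();print(np.round(st['tcp_pos'],4),st['finger_gap'])
greens('w15',.066); crop('w15',185,100,375,280,4,'a21')
E
```

```text
[0.5597 0.1572 0.1588] 0.6381876699574833
[259.  170.7] [  37   36 1028] [0.5624 0.1743 0.066 ]
[ 56.2 194.7] [111  35 627] [0.3837 0.1448 0.066 ]
```

View pics/a21.png

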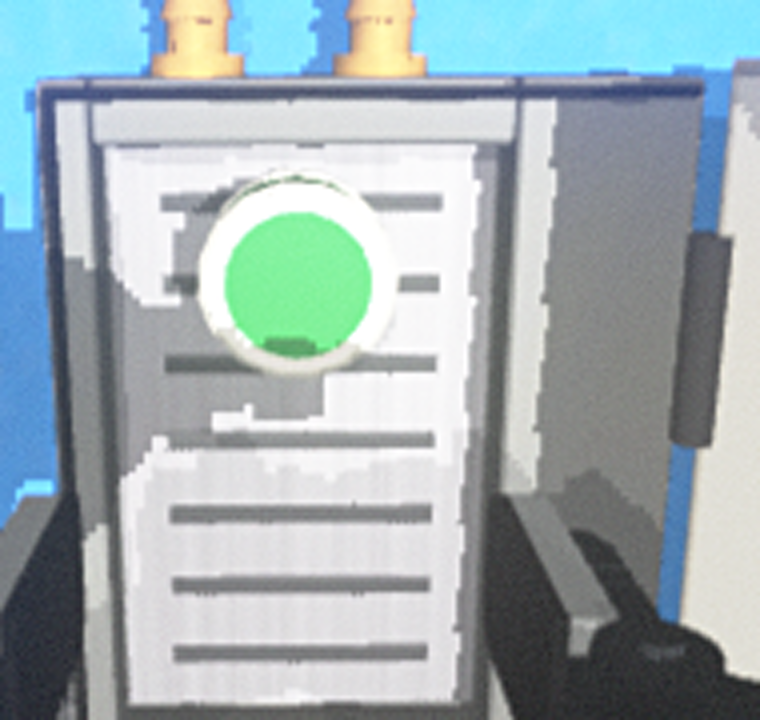

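>>> servo_tool --increments '[{"hand": 0.36,"travel": [-15,-4,0],"yaw": 0},{"hand": 0.36,"travel": [-35,-10,0],"yaw": 0},{"hand": 0.36,"travel": [-42,-13,0],"yaw": 0},{"hand": 0.36,"travel": [-42,-13,0],"yaw": 0},{"hand": 0.36,"travel": [-42,-13,0],"yaw": 0},{"hand": 0.36,"travel": [-42,-13,0],"yaw": 0},{"hand": 0.36,"travel": [-42,-13,0],"yaw": 0},{"hand": 0.3,"travel": [-42,-13,0],"yaw": 0},{"hand": 0.2,"travel": [-42,-13,0],"yaw": 0},{"hand": 0.2,"travel": [-42,-12.7,10],"yaw": 0},{"hand": 0.2,"travel": [-35.6,-10,30],"yaw": 0},{"hand": 0.2,"travel": [0,0,30],"yaw": 0},{"hand": 0.2,"travel": [0,0,0],"yaw": 0},{"hand": 0.2,"travel": [0,0,0],"yaw": 0}]'

```text
t: 34.65
tcp_pos: [0.4499, -0.2678, 0.0868]
tool_rot: [0.691, 0.723, -0.0, -0.003]
force: [-0.3, -0.3, 0.5]
finger_gap: 0.802
```

```bash
python3 - <<'E'
from gr import *
s=snap('wrist','w16'); st=manip.sense();print(np.round(st['tcp_pos'],4),st['finger_gap'])
greens('w16',.038)
E
```

```text
[ 0.451  -0.2681  0.0879] 0.8032770236430073
[259.4 208.5] [  44   42 1457] [ 0.4516 -0.2687  0.038 ]
```

View pics/w16.png

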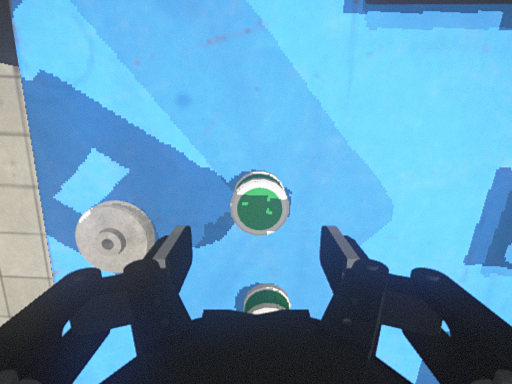

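>>> servo_tool --newtons 40 --increments '[{"hand": 0.3,"travel": [-0.6,0.5,15],"yaw": 0},{"hand": 0.3,"travel": [0,0,28],"yaw": 0},{"hand": 0.3,"travel": [0,0,22],"yaw": 0},{"hand": 0.3,"travel": [0,0,11],"yaw": 0},{"hand": 0.3,"travel": [0,0,0],"yaw": 0},{"hand": 1,"travel": [0,0,0],"yaw": 0},{"hand": 1,"travel": [0,0,0],"yaw": 0},{"hand": 1,"travel": [0,0,0],"yaw": 0},{"hand": 1,"travel": [0,0,0],"yaw": 0},{"hand": 1,"travel": [0,0,0],"yaw": 0}]'

```text
t: 35.7
tcp_pos: [0.453, -0.2699, 0.0135]
tool_rot: [0.691, 0.723, 0.0, 0.001]
force: [0.8, 1.5, 6.5]
finger_gap: 0.5
```

>>> servo_tool --increments '[{"hand": 1,"travel": [0,0,-15],"yaw": 0},{"hand": 1,"travel": [0,0,-32],"yaw": 0},{"hand": 1,"travel": [0,0,-35],"yaw": 0},{"hand": 1,"travel": [0,0,-35],"yaw": 0},{"hand": 1,"travel": [15,5,-30],"yaw": 0},{"hand": 1,"travel": [35,12,0],"yaw": 0},{"hand": 1,"travel": [42,14,0],"yaw": 0},{"hand": 1,"travel": [42,14,0],"yaw": 0},{"hand": 1,"travel": [42,14,0],"yaw": 0},{"hand": 1,"travel": [42,14,0],"yaw": 0},{"hand": 1,"travel": [42,14,0],"yaw": 0},{"hand": 1,"travel": [42,14,0],"yaw": 0},{"hand": 1,"travel": [42,14,0],"yaw": 0},{"hand": 1,"travel": [30,10,0],"yaw": 0},{"hand": 1,"travel": [14,5,0],"yaw": 0},{"hand": 1,"travel": [0,0,0],"yaw": 0},{"hand": 1,"travel": [0,0,0],"yaw": 0}]'

```text
t: 37.4
tcp_pos: [0.5635, 0.1234, 0.159]
tool_rot: [0.691, 0.723, -0.001, -0.0]
force: [-0.8, -0.4, -0.7]
finger_gap: 0.5
```

```bash
python3 - <<'E'
from gr import *
s=snap('wrist','w17'); st=manip.sense();print(np.round(st['tcp_pos'],4),st['finger_gap'])
E
```

```text
[0.5635 0.1228 0.1591] 0.5017220019464108
```

View pics/w17.png

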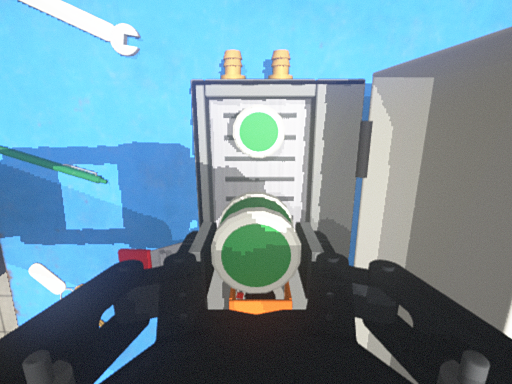

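>>> servo_tool --increments '[{"hand": 1,"travel": [0.7,1,15],"yaw": 0},{"hand": 1,"travel": [0,0,30],"yaw": 0},{"hand": 1,"travel": [0,0,25],"yaw": 0},{"hand": 1,"travel": [0,0,15],"yaw": 0},{"hand": 1,"travel": [0,0,10],"yaw": 0},{"hand": 1,"travel": [0,0,10],"yaw": 0},{"hand": 1,"travel": [0,0,6],"yaw": 0},{"hand": 1,"travel": [0,0,4],"yaw": 0},{"hand": 1,"travel": [0,0,0],"yaw": 0}]'

```text
t: 38.35
tcp_pos: [0.5651, 0.1248, 0.0441]
tool_rot: [0.691, 0.723, -0.0, -0.0]
force: [-0.6, 0.1, 0.0]
finger_gap: 0.5
```

>>> servo_tool --increments '[{"hand": 1,"travel": [0,0,1.5],"yaw": 0},{"hand": 1,"travel": [0,0,1],"yaw": 0},{"hand": 1,"travel": [0,0,1],"yaw": 0},{"hand": 1,"travel": [0,0,0.5],"yaw": 0},{"hand": 1,"travel": [0,0,0],"yaw": 0}]'

```text
t: 38.85
tcp_pos: [0.5654, 0.1251, 0.0416]
tool_rot: [0.691, 0.723, 0.0, 0.0]
force: [-0.6, 0.3, 6.1]
finger_gap: 0.499
```

>>> servo_tool --increments '[{"hand": 0.36,"travel": [0,0,0],"yaw": 0},{"hand": 0.36,"travel": [0,0,0],"yaw": 0},{"hand": 0.36,"travel": [0,0,0],"yaw": 0},{"hand": 0.36,"travel": [0,0,-10],"yaw": 0},{"hand": 0.36,"travel": [0,0,-25],"yaw": 0},{"hand": 0.36,"travel": [0,0,-35],"yaw": 0},{"hand": 0.36,"travel": [0,0,-35],"yaw": 0},{"hand": 0.36,"travel": [-15,-4,-15],"yaw": 0},{"hand": 0.36,"travel": [0,0,0],"yaw": 0}]'

```text
t: 39.75
tcp_pos: [0.5629, 0.1082, 0.1627]
tool_rot: [0.691, 0.723, 0.001, 0.002]
force: [0.4, 0.5, 0.7]
finger_gap: 0.643
```

```bash
python3 - <<'E'
from gr import *
s=snap('wrist','w18'); st=manip.sense();print(np.round(st['tcp_pos'],4),st['finger_gap'])
greens('w18',.066)
snap('side','s18');greens('s18',.038,15)
E
```

```text
[0.5618 0.1087 0.1609] 0.6393309128632841
[259.2 112.6] [  38   40 1179] [0.5624 0.1744 0.066 ]
[ 15.4 140.1] [ 35  13 200] [0.3569 0.1428 0.066 ]
[258.8 170.2] [  36   35 1004] [0.5644 0.1258 0.066 ]
[260.  164.7] [ 7  5 31] [0.5664 0.214  0.038 ]
[262.3 173.1] [ 8  5 36] [0.5695 0.164  0.038 ]
[244.9 301.3] [11 10 93] [ 0.4647 -0.3738  0.038 ]
```

View pics/w18.png

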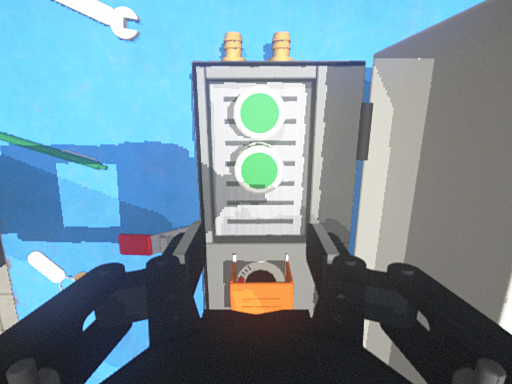

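```bash
python3 - <<'E'
from gr import *
s=load('w18'); print(atz(s,231,284,.096),atz(s,294,284,.096))
crop('w18',200,225,320,315,6,'a22')
E
```

```text
[0.54453214 0.03137686 0.096     ] [0.59863977 0.03364345 0.096     ]
```

View pics/a22.png

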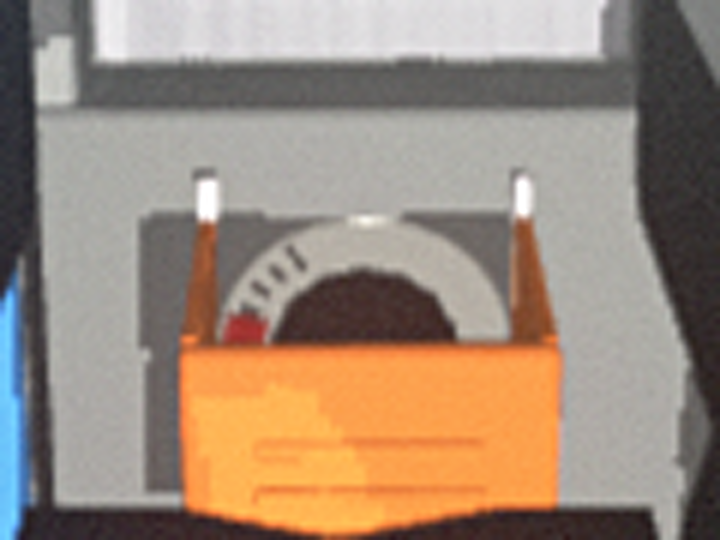

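>>> servo_tool --increments '[{"hand": 0.36,"travel": [-15,-4,0],"yaw": 0},{"hand": 0.36,"travel": [-35,-9,0],"yaw": 0},{"hand": 0.36,"travel": [-43,-11,0],"yaw": 0},{"hand": 0.36,"travel": [-43,-11,0],"yaw": 0},{"hand": 0.36,"travel": [-43,-11,0],"yaw": 0},{"hand": 0.36,"travel": [-43,-11,0],"yaw": 0},{"hand": 0.36,"travel": [-43,-11,0],"yaw": 0},{"hand": 0.36,"travel": [-43,-11,0],"yaw": 0},{"hand": 0.36,"travel": [-43,-11,0],"yaw": 0},{"hand": 0.3,"travel": [-43,-11,0],"yaw": 0},{"hand": 0.3,"travel": [-43,-10,10],"yaw": 0},{"hand": 0.3,"travel": [-42,-9,30],"yaw": 0},{"hand": 0.3,"travel": [0,0,30],"yaw": 0},{"hand": 0.3,"travel": [0,0,0],"yaw": 0},{"hand": 0.3,"travel": [0,0,0],"yaw": 0}]'

```text
t: 41.35
tcp_pos: [0.4628, -0.3711, 0.0899]
tool_rot: [0.691, 0.723, 0.0, -0.003]
force: [0.8, -0.0, -0.4]
finger_gap: 0.703
```

```bash
python3 - <<'E'
from gr import *
s=snap('wrist','w19'); st=manip.sense();print(np.round(st['tcp_pos'],4),st['finger_gap'])
greens('w19',.038)
E
```

```text
[ 0.4638 -0.3715  0.0913] 0.6998068532076496
[258.3 211.5] [  44   42 1392] [ 0.4639 -0.3755  0.038 ]
```

View pics/w19.png

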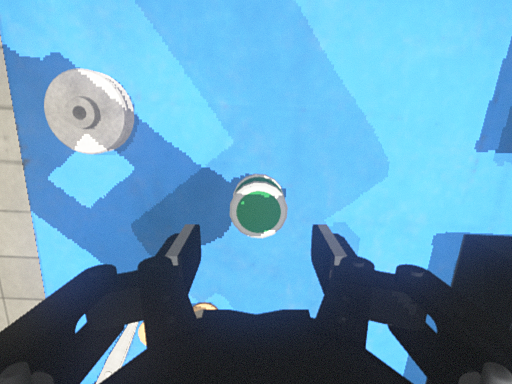

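>>> servo_tool --newtons 40 --increments '[{"hand": 0.3,"travel": [-4.4,0,15],"yaw": 0},{"hand": 0.3,"travel": [0,0,30],"yaw": 0},{"hand": 0.3,"travel": [0,0,22],"yaw": 0},{"hand": 0.3,"travel": [0,0,12],"yaw": 0},{"hand": 0.3,"travel": [0,0,0],"yaw": 0},{"hand": 1,"travel": [0,0,0],"yaw": 0},{"hand": 1,"travel": [0,0,0],"yaw": 0},{"hand": 1,"travel": [0,0,0],"yaw": 0},{"hand": 1,"travel": [0,0,0],"yaw": 0},{"hand": 1,"travel": [0,0,0],"yaw": 0}]'

```text
t: 42.4
tcp_pos: [0.4651, -0.3772, 0.0136]
tool_rot: [0.691, 0.723, -0.0, 0.001]
force: [0.5, 0.5, 4.5]
finger_gap: 0.501
```

>>> servo_tool --increments '[{"hand": 1,"travel": [0,0,-15],"yaw": 0},{"hand": 1,"travel": [0,0,-32],"yaw": 0},{"hand": 1,"travel": [0,0,-35],"yaw": 0},{"hand": 1,"travel": [0,0,-35],"yaw": 0},{"hand": 1,"travel": [15,4,-30],"yaw": 0},{"hand": 1,"travel": [35,10,0],"yaw": 0},{"hand": 1,"travel": [42,12,0],"yaw": 0},{"hand": 1,"travel": [42,12,0],"yaw": 0},{"hand": 1,"travel": [42,12,0],"yaw": 0},{"hand": 1,"travel": [42,12,0],"yaw": 0},{"hand": 1,"travel": [42,12,0],"yaw": 0},{"hand": 1,"travel": [42,12,0],"yaw": 0},{"hand": 1,"travel": [42,12,0],"yaw": 0},{"hand": 1,"travel": [42,11,0],"yaw": 0},{"hand": 1,"travel": [38,9,0],"yaw": 0},{"hand": 1,"travel": [22,4.6,0],"yaw": 0},{"hand": 1,"travel": [0,0,0],"yaw": 0},{"hand": 1,"travel": [0,0,0],"yaw": 0}]'

```text
t: 44.2
tcp_pos: [0.566, 0.0747, 0.1599]
tool_rot: [0.69, 0.724, -0.0, 0.0]
force: [-0.6, -0.2, -1.8]
finger_gap: 0.499
```

```bash
python3 - <<'E'
from gr import *
s=snap('wrist','w20'); st=manip.sense();print(np.round(st['tcp_pos'],4),st['finger_gap'])
E
```

```text
[0.5661 0.0739 0.1599] 0.499115239058313
```

View pics/w20.png

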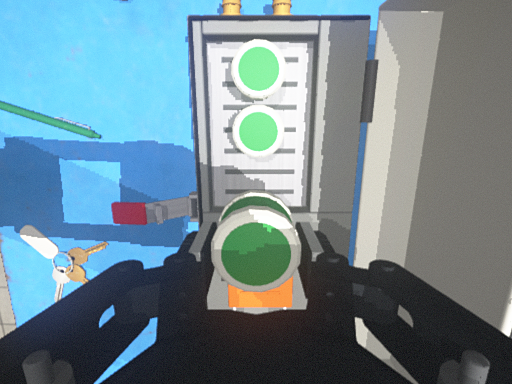

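>>> servo_tool --increments '[{"hand": 1,"travel": [0,0.5,15],"yaw": 0},{"hand": 1,"travel": [0,0,30],"yaw": 0},{"hand": 1,"travel": [0,0,25],"yaw": 0},{"hand": 1,"travel": [0,0,15],"yaw": 0},{"hand": 1,"travel": [0,0,10],"yaw": 0},{"hand": 1,"travel": [0,0,10],"yaw": 0},{"hand": 1,"travel": [0,0,7],"yaw": 0},{"hand": 1,"travel": [0,0,4],"yaw": 0},{"hand": 1,"travel": [0,0,0],"yaw": 0}]'

```text
t: 45.15
tcp_pos: [0.5669, 0.0744, 0.0434]
tool_rot: [0.691, 0.723, -0.0, -0.0]
force: [-0.5, -0.3, -1.5]
finger_gap: 0.501
```

>>> servo_tool --increments '[{"hand": 1,"travel": [0,0,1],"yaw": 0},{"hand": 1,"travel": [0,0,1],"yaw": 0},{"hand": 1,"travel": [0,0,1],"yaw": 0},{"hand": 1,"travel": [0,0,0.5],"yaw": 0},{"hand": 1,"travel": [0,0,0],"yaw": 0}]'

```text
t: 45.65
tcp_pos: [0.5673, 0.0746, 0.0416]
tool_rot: [0.691, 0.723, 0.0, 0.001]
force: [-0.7, 0.3, 7.6]
finger_gap: 0.501
```

Contact with the floor. I'll release, rise and take a look.

>>> servo_tool --increments '[{"hand": 0.36,"travel": [0,0,0],"yaw": 0},{"hand": 0.36,"travel": [0,0,0],"yaw": 0},{"hand": 0.36,"travel": [0,0,0],"yaw": 0},{"hand": 0.36,"travel": [0,0,-10],"yaw": 0},{"hand": 0.36,"travel": [0,0,-25],"yaw": 0},{"hand": 0.36,"travel": [0,0,-35],"yaw": 0},{"hand": 0.36,"travel": [0,0,-35],"yaw": 0},{"hand": 0.36,"travel": [0,0,-35],"yaw": 0},{"hand": 0.36,"travel": [-20,0,-40],"yaw": 0},{"hand": 0.36,"travel": [-30,0,-40],"yaw": 0},{"hand": 0.36,"travel": [0,0,0],"yaw": 0},{"hand": 0.36,"travel": [0,0,0],"yaw": 0}]'

```text
t: 46.85
tcp_pos: [0.5695, 0.024, 0.2616]
tool_rot: [0.691, 0.723, 0.001, 0.001]
force: [-0.6, -0.1, 0.3]
finger_gap: 0.637
```

```bash
python3 - <<'E'
from gr import *
s=snap('wrist','w21'); st=manip.sense();print(np.round(st['tcp_pos'],4),st['finger_gap'])
greens('w21',.066)
crop('w21',170,30,400,260,3,'a24')
snap('side','s21'); snap('scene','c21');crop('s21',200,100,340,240,4,'a23')
E
```

```text
[0.5684 0.0247 0.26  ] 0.6426410721431456
[255.8  33.3] [ 29  32 738] [0.5625 0.1742 0.066 ]
[82.3 76.2] [ 92  33 439] [0.3678 0.1217 0.066 ]
[255.6  80.6] [ 28  30 653] [0.5645 0.1257 0.066 ]
[255.4 125.4] [ 26  28 573] [0.5665 0.0759 0.066 ]
```

View pics/a24.png

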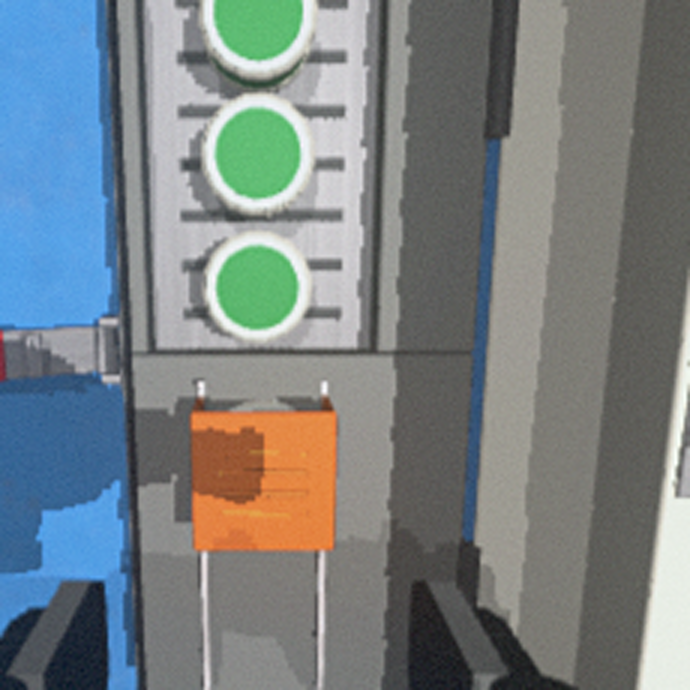

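View pics/a23.png

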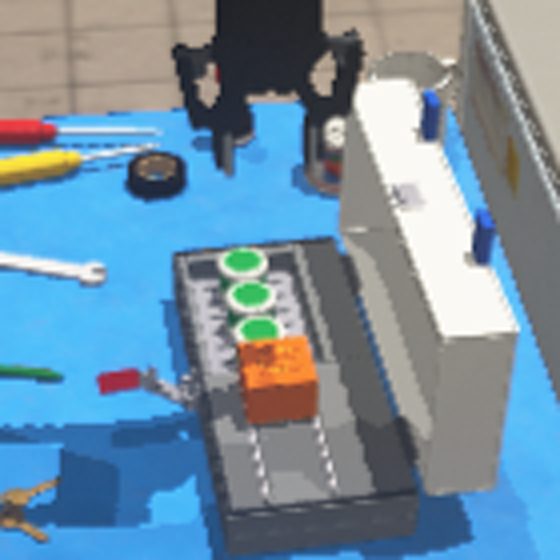

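View pics/c21.png

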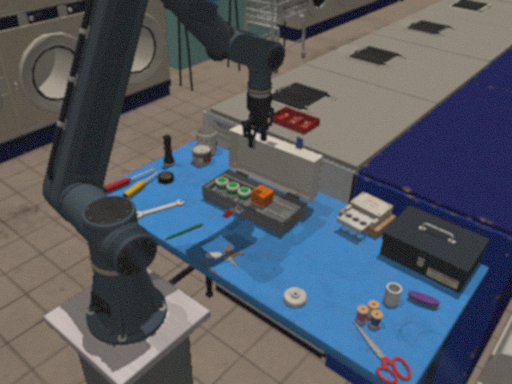

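>>> servo_tool --increments '[{"hand": 0.5,"travel": [0,0,-10],"yaw": -8.2},{"hand": 0.5,"travel": [0,0,-15],"yaw": -8.2},{"hand": 0.5,"travel": [0,0,-15],"yaw": -8.2},{"hand": 0.5,"travel": [0,0,0],"yaw": -8.2},{"hand": 0.5,"travel": [0,0,0],"yaw": -8.2},{"hand": 0.5,"travel": [0,0,0],"yaw": -8.2},{"hand": 0.5,"travel": [0,0,0],"yaw": -8.2},{"hand": 0.5,"travel": [0,0,0],"yaw": -8.2},{"hand": 0.5,"travel": [0,0,0],"yaw": -8.2},{"hand": 0.5,"travel": [0,0,0],"yaw": -8.2},{"hand": 0.5,"travel": [0,0,0],"yaw": -7.9},{"hand": 0.5,"travel": [-10,15,0],"yaw": 0},{"hand": 0.5,"travel": [-20,30,0],"yaw": 0},{"hand": 0.5,"travel": [-20,30,0],"yaw": 0},{"hand": 0.5,"travel": [-20,24,0],"yaw": 0},{"hand": 0.5,"travel": [-20,10,0],"yaw": 0},{"hand": 0.5,"travel": [0,0,0],"yaw": 0},{"hand": 0.5,"travel": [0,0,0],"yaw": 0}]'

```text
t: 48.8
tcp_pos: [0.6536, 0.1386, 0.2984]
tool_rot: [-0.022, 1.0, -0.0, -0.002]
force: [-0.4, -0.4, 0.0]
finger_gap: 0.501
```

```bash
python3 - <<'E'
from gr import *
s=snap('wrist','w22'); st=manip.sense();print(np.round(st['tcp_pos'],4),np.round(st['tool_rot'],4),proj(s,[.7116,.1395,.2285]))
E
```

```text
[0.6533 0.138  0.2988] [-2.190e-02  9.998e-01 -1.000e-04 -1.500e-03] (np.float64(254.4390630298951), np.float64(265.4712208442809))
```

View pics/w22.png

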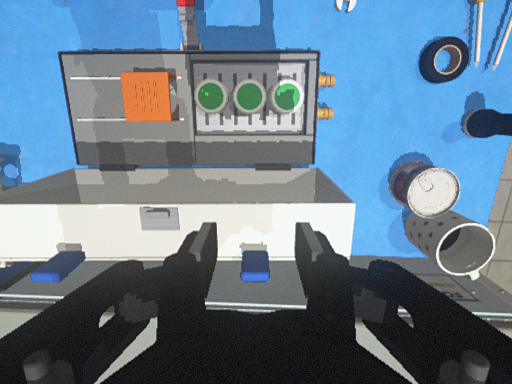

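```bash
python3 - <<'E'
from gr import *
s=load('w22'); print(atz(s,256.5,270,.243),atz(s,257,281,.243),atz(s,257,260,.243),atz(s,256,250,.213))
print('lid top front edge',atz(s,100,258,.21),atz(s,100,205,.21))
crop('w22',200,215,320,315,6,'a25')
E
```

```text
[0.70711012 0.14103293 0.243     ] [0.71704466 0.14187994 0.243     ] [0.69823895 0.14103335 0.243     ] [0.70502459 0.14054575 0.213     ]
lid top front edge [ 0.72101556 -0.00260495  0.21      ] [0.66944782 0.00249872 0.21      ]
```

View pics/a25.png

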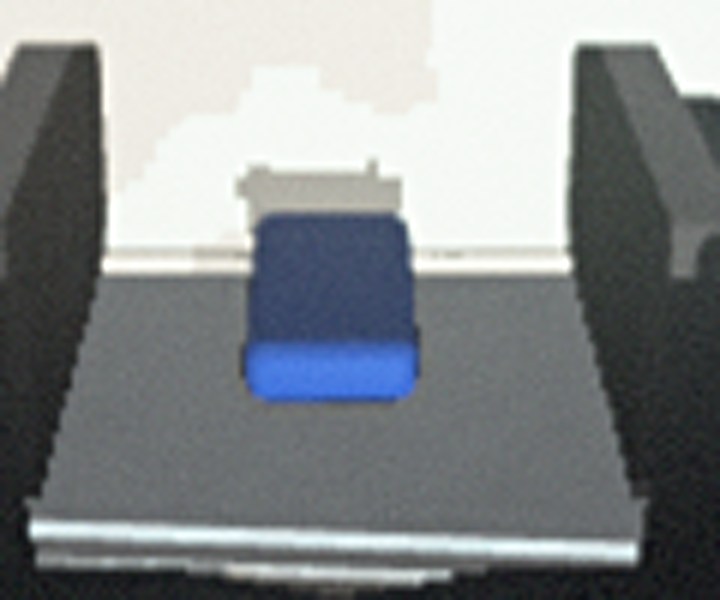

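```bash
python3 - <<'E'
from gr import *
s=load('w22'); print(-np.array(s['R']).T@s['t'])
S=load('s21');C=load('c21');
cv2.imwrite('pics/a26.png',cv2.resize(S['pixels'][115:175,290:330],None,fx=12,fy=12,interpolation=cv2.INTER_CUBIC))
for X in [[.7116,.1395,.2435],[.7116,.1395,.2285],[.711,.1395,.2135]]: print(proj(S,X),proj(s,X))
E
```

```text
[0.58793154 0.13534792 0.44072743]
(np.float64(306.58858534816386), np.float64(124.19670280847309)) (np.float64(254.3400686851375), np.float64(275.2551989561799))
(np.float64(306.32589308175994), np.float64(128.17219492119108)) (np.float64(254.4390630298951), np.float64(265.4712208442809))
(np.float64(305.88537342451053), np.float64(132.10764152211613)) (np.float64(254.55493655280176), np.float64(256.2176650374538))
```

View pics/a26.png

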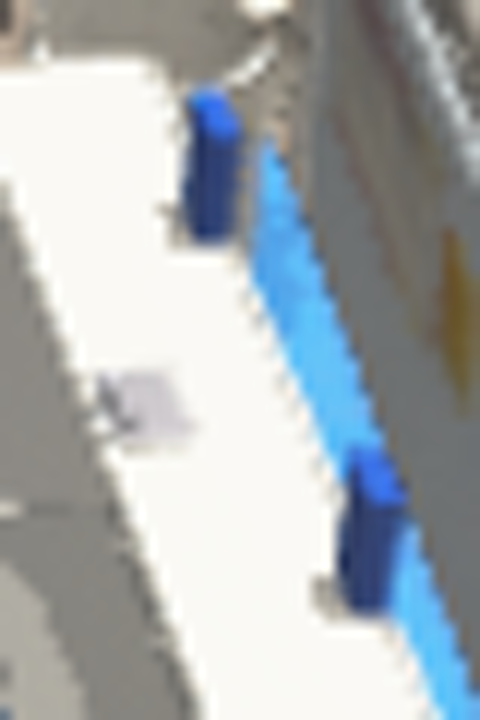

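```bash
python3 - <<'E'
from gr import *
s=load('w22');S=load('s21')
print(tri((S,307.7,124.6),(s,255.3,276.8)),atz(s,255.3,276.8,.2435),atz(s,255.3,250.3,.2135))
E
```

```text
[0.71519401 0.14047013 0.24081366] [0.71296159 0.14032889 0.2435    ] [0.70509151 0.13991825 0.2135    ]
```

>>> servo_tool --newtons 30 --increments '[{"hand": 0.5,"travel": [-10,0,0],"yaw": 0},{"hand": 0.5,"travel": [-24,0,0],"yaw": 0},{"hand": 0.5,"travel": [-23,0,0],"yaw": 0},{"hand": 0.5,"travel": [0,0,15],"yaw": 0},{"hand": 0.5,"travel": [0,0,30],"yaw": 0},{"hand": 0.5,"travel": [0,0,20],"yaw": 0},{"hand": 0.5,"travel": [0,0,10],"yaw": 0},{"hand": 0.5,"travel": [0,0,6],"yaw": 0},{"hand": 0.5,"travel": [0,0,0],"yaw": 0}]'

```text
t: 49.75
tcp_pos: [0.7114, 0.1396, 0.219]
tool_rot: [-0.022, 1.0, -0.0, -0.0]
force: [0.8, 0.3, -0.2]
finger_gap: 0.5
```

```bash
python3 - <<'E'
from gr import *
s=snap('wrist','w23'); st=manip.sense();print(np.round(st['tcp_pos'],4),st['force'])
crop('w23',170,180,350,330,4.4,'a27')
R=.1846;a=.2686
th=np.linspace(1.6,0,33)
p=np.c_[R*np.cos(a+th),R*np.sin(a+th)]*1000
for i,d in enumerate(np.round(np.diff(p,axis=0)*[1,-1],1).tolist()): print(i,d,end=' ')
E
```

```text
[0.7118 0.1398 0.2198] [-0.12104891  0.1240785  -0.3844818 ]
0 [8.9, -2.5] 1 [9.0, -2.0] 2 [9.1, -1.6] 3 [9.2, -1.1] 4 [9.2, -0.7] 5 [9.2, -0.2] 6 [9.2, 0.3] 7 [9.2, 0.7] 8 [9.2, 1.2] 9 [9.1, 1.6] 10 [9.0, 2.1] 11 [8.9, 2.5] 12 [8.7, 3.0] 13 [8.6, 3.4] 14 [8.4, 3.8] 15 [8.2, 4.2] 16 [8.0, 4.6] 17 [7.7, 5.0] 18 [7.5, 5.4] 19 [7.2, 5.8] 20 [6.9, 6.1] 21 [6.6, 6.5] 22 [6.2, 6.8] 23 [5.9, 7.1] 24 [5.5, 7.4] 25 [5.2, 7.7] 26 [4.8, 7.9] 27 [4.4, 8.1] 28 [4.0, 8.3] 29 [3.5, 8.5] 30 [3.1, 8.7] 31 [2.7, 8.8]
```

View pics/a27.png

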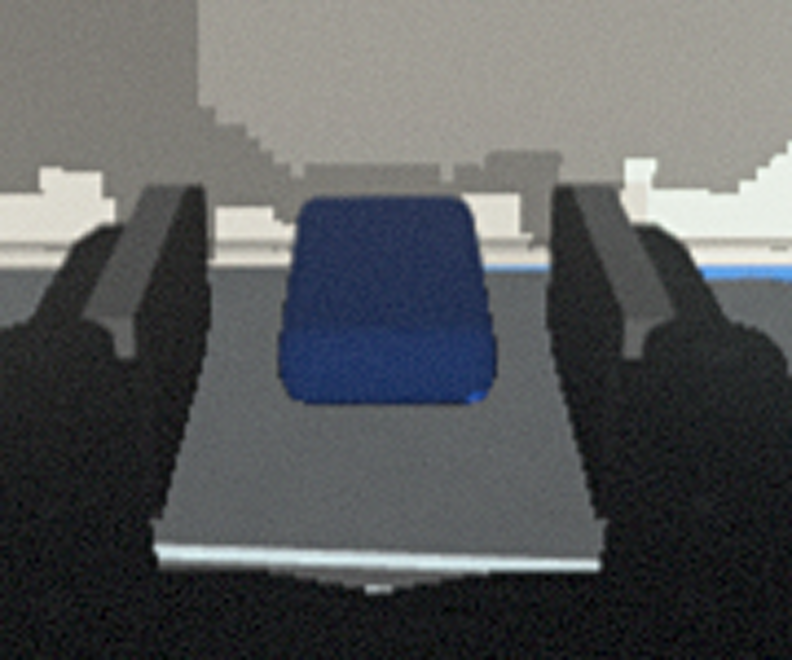

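>>> servo_tool --newtons 30 --increments '[{"hand": 0.5,"travel": [0,0,3.5],"yaw": 0},{"hand": 0.5,"travel": [0,0,0],"yaw": 0},{"hand": 1,"travel": [0,0,0],"yaw": 0},{"hand": 1,"travel": [0,0,0],"yaw": 0},{"hand": 1,"travel": [0,0,0],"yaw": 0},{"hand": 1,"travel": [0,0,0],"yaw": 0},{"hand": 1,"travel": [0,0,0],"yaw": 0}]'

```text
t: 50.5
tcp_pos: [0.7115, 0.1405, 0.2163]
tool_rot: [-0.022, 1.0, 0.0, 0.001]
force: [-0.9, 1.8, 3.8]
finger_gap: 0.271
```

>>> servo_tool --increments '[{"hand": 1,"travel": [4.5,0,-1.2],"yaw": 0},{"hand": 1,"travel": [4.5,0,-1.2],"yaw": 0},{"hand": 1,"travel": [9,0,-2],"yaw": 0},{"hand": 1,"travel": [9.1,0,-1.6],"yaw": 0},{"hand": 1,"travel": [9.2,0,-1.1],"yaw": 0},{"hand": 1,"travel": [9.2,0,-0.7],"yaw": 0},{"hand": 1,"travel": [9.2,0,-0.2],"yaw": 0},{"hand": 1,"travel": [9.2,0,0.3],"yaw": 0},{"hand": 1,"travel": [9.2,0,0.7],"yaw": 0},{"hand": 1,"travel": [9.2,0,1.2],"yaw": 0},{"hand": 1,"travel": [9.1,0,1.6],"yaw": 0}]'

```text
t: 51.6
tcp_pos: [0.6188, 0.136, 0.2195]
tool_rot: [-0.022, 1.0, 0.0, -0.0]
force: [1.7, 4.1, 0.6]
finger_gap: 0.272
```

>>> servo_tool --increments '[{"hand": 1,"travel": [9,0,2.1],"yaw": 0},{"hand": 1,"travel": [8.9,0,2.5],"yaw": 0},{"hand": 1,"travel": [8.7,0,3],"yaw": 0},{"hand": 1,"travel": [8.6,0,3.4],"yaw": 0},{"hand": 1,"travel": [8.4,0,3.8],"yaw": 0},{"hand": 1,"travel": [8.2,0,4.2],"yaw": 0},{"hand": 1,"travel": [8,0,4.6],"yaw": 0},{"hand": 1,"travel": [7.7,0,5],"yaw": 0},{"hand": 1,"travel": [7.5,0,5.4],"yaw": 0},{"hand": 1,"travel": [7.2,0,5.8],"yaw": 0},{"hand": 1,"travel": [6.9,0,6.1],"yaw": 0}]'

```text
t: 52.7
tcp_pos: [0.5291, 0.1317, 0.1732]
tool_rot: [-0.022, 1.0, -0.0, -0.001]
force: [-3.2, 5.4, 3.1]
finger_gap: 0.274
```

```bash
python3 - <<'E'
from h import *
snap('side','s24');crop('s24',200,60,340,240,3.3,'a28')
E
```

```text
(no output)
```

View pics/a28.png

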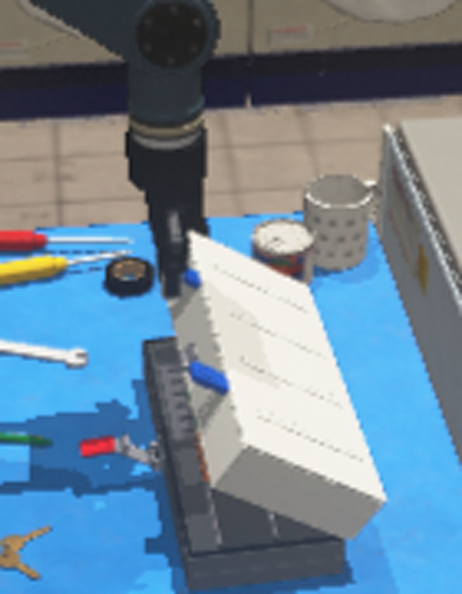

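>>> servo_tool --increments '[{"hand": 1,"travel": [6.6,0,6.5],"yaw": 0},{"hand": 1,"travel": [6.2,0,6.8],"yaw": 0},{"hand": 1,"travel": [5.9,0,7.1],"yaw": 0},{"hand": 1,"travel": [5.5,0,7.4],"yaw": 0},{"hand": 1,"travel": [5.2,0,7.7],"yaw": 0},{"hand": 1,"travel": [4.8,0,7.9],"yaw": 0},{"hand": 1,"travel": [4.4,0,8.1],"yaw": 0},{"hand": 1,"travel": [4,0,8.3],"yaw": 0},{"hand": 1,"travel": [3.5,0,8.5],"yaw": 0},{"hand": 1,"travel": [2,0,5],"yaw": 0},{"hand": 1,"travel": [0,0,0],"yaw": 0}]'

```text
t: 53.85
tcp_pos: [0.48, 0.1293, 0.0991]
tool_rot: [-0.023, 1.0, -0.0, -0.003]
force: [-4.8, 2.5, 2.6]
finger_gap: 0.277
```

>>> servo_tool --increments '[{"hand": 1,"travel": [1,0,3],"yaw": 0},{"hand": 1,"travel": [1,0,3],"yaw": 0},{"hand": 1,"travel": [0.5,0,2],"yaw": 0},{"hand": 1,"travel": [0,0,1],"yaw": 0},{"hand": 1,"travel": [0,0,0],"yaw": 0}]'

```text
t: 54.35
tcp_pos: [0.4771, 0.1292, 0.0906]
tool_rot: [-0.023, 1.0, -0.0, -0.004]
force: [-5.4, 2.9, 2.9]
finger_gap: 0.276
```

>>> servo_tool --increments '[{"hand": 1,"travel": [-1,0,1.5],"yaw": 0},{"hand": 1,"travel": [-1,0,1.5],"yaw": 0},{"hand": 1,"travel": [0,0,0],"yaw": 0}]'

```text
t: 54.65
tcp_pos: [0.4762, 0.1292, 0.0871]
tool_rot: [-0.023, 1.0, -0.001, -0.007]
force: [-9.4, 2.3, 2.8]
finger_gap: 0.273
```

```bash
python3 - <<'E'
from h import *
snap('side','s25');crop('s25',215,110,325,240,5,'a29');snap('wrist','w25')
E
```

```text
(no output)
```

View pics/a29.png

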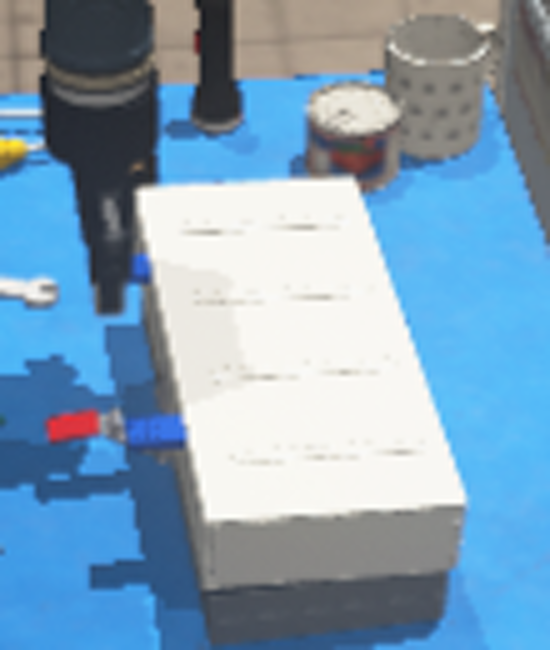

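View pics/w25.png

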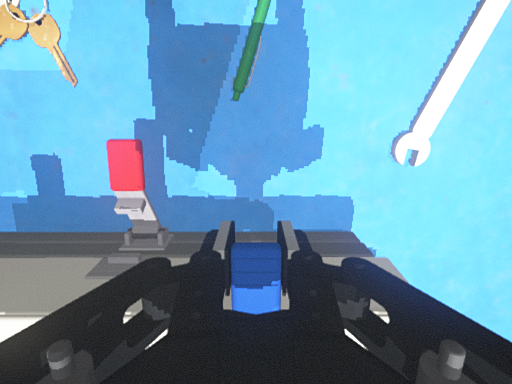

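>>> servo_tool --increments '[{"hand": 0.5,"travel": [0,0,0],"yaw": 0},{"hand": 0.5,"travel": [0,0,0],"yaw": 0},{"hand": 0.5,"travel": [0,0,0],"yaw": 0},{"hand": 0.5,"travel": [0,0,-15],"yaw": 0},{"hand": 0.5,"travel": [0,0,-40],"yaw": 0},{"hand": 0.5,"travel": [0,0,-40],"yaw": 0},{"hand": 0.5,"travel": [10,-20,-40],"yaw": 0},{"hand": 0.5,"travel": [10,-30,-30],"yaw": 0},{"hand": 0.5,"travel": [5,-30,0],"yaw": 0},{"hand": 0.5,"travel": [0,0,0],"yaw": 0},{"hand": 0.5,"travel": [0,0,0],"yaw": 0}]'

```text
t: 55.85
tcp_pos: [0.4612, 0.0481, 0.2538]
tool_rot: [-0.021, 1.0, -0.0, 0.0]
force: [-0.0, -0.4, -0.2]
finger_gap: 0.5
```

```bash
python3 - <<'E'
from h import *
snap('side','s26');crop('s26',215,110,325,240,5,'a30');snap('wrist','w26'); print(np.round(manip.sense()['tcp_pos'],4))
E
```

```text
[0.4609 0.0491 0.2532]
```

View pics/a30.png

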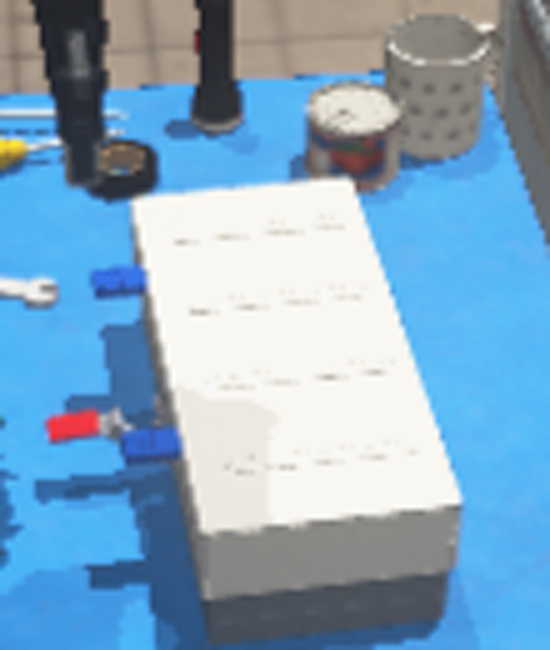

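View pics/w26.png

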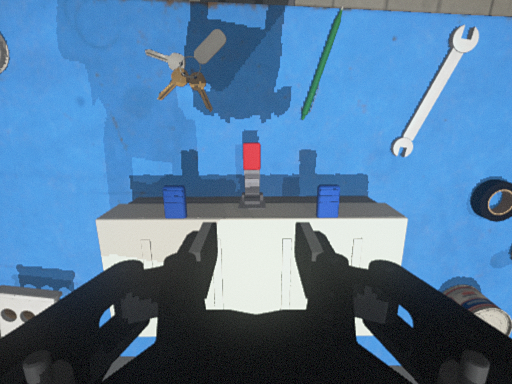

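```bash
python3 - <<'E'
from h import *
s=load('w26'); print(atz(s,251.5,156,.048),atz(s,251.5,143,.05),atz(s,251.5,169,.05))
E
```

```text
[0.44548744 0.04202682 0.048     ] [0.42910261 0.04141837 0.05      ] [0.46168672 0.04268941 0.05      ]
```

>>> servo_tool --newtons 30 --increments '[{"hand": 0.5,"travel": [10,-3,10],"yaw": 0},{"hand": 0.5,"travel": [11,-3,25],"yaw": 0},{"hand": 0.5,"travel": [0,0,40],"yaw": 0},{"hand": 0.5,"travel": [0,0,40],"yaw": 0},{"hand": 0.5,"travel": [0,0,35],"yaw": 0},{"hand": 0.5,"travel": [0,0,10],"yaw": 0},{"hand": 0.5,"travel": [0,0,0],"yaw": 0}]'

```text
t: 56.65
tcp_pos: [0.4393, 0.0426, 0.0921]
tool_rot: [-0.023, 1.0, 0.0, -0.002]
force: [-0.3, 0.2, 0.5]
finger_gap: 0.499
```

```bash
python3 - <<'E'
from h import *
s=snap('wrist','w27'); print(np.round(manip.sense()['tcp_pos'],4))
E
```

```text
[0.4404 0.0423 0.0933]
```

View pics/w27.png

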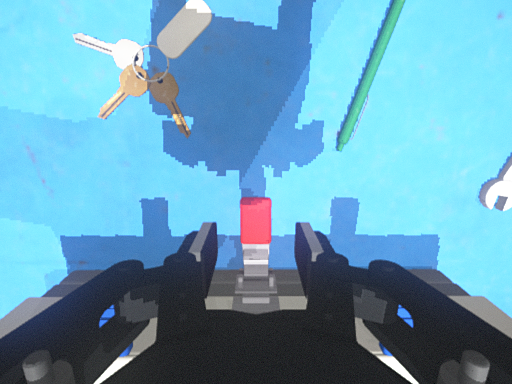

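>>> servo_tool --newtons 30 --increments '[{"hand": 0.5,"travel": [0,0,15],"yaw": 0},{"hand": 0.5,"travel": [0,0,28],"yaw": 0},{"hand": 0.5,"travel": [0,0,16],"yaw": 0},{"hand": 0.5,"travel": [0,0,9],"yaw": 0},{"hand": 0.5,"travel": [0,0,0],"yaw": 0},{"hand": 1,"travel": [0,0,0],"yaw": 0},{"hand": 1,"travel": [0,0,0],"yaw": 0},{"hand": 1,"travel": [0,0,0],"yaw": 0},{"hand": 1,"travel": [0,0,0],"yaw": 0},{"hand": 1,"travel": [-1.4,0,-4.6],"yaw": 0},{"hand": 1,"travel": [-1.4,0,-4.6],"yaw": 0},{"hand": 1,"travel": [-2.1,0,-4.5],"yaw": 0},{"hand": 1,"travel": [-2.2,0,-4.4],"yaw": 0},{"hand": 1,"travel": [-2.7,0,-4],"yaw": 0},{"hand": 1,"travel": [-2.7,0,-4],"yaw": 0}]'

```text
t: 58.2
tcp_pos: [0.4522, 0.0427, 0.0514]
tool_rot: [-0.022, 1.0, 0.0, -0.001]
force: [3.0, 5.5, -7.5]
finger_gap: 0.252
```

>>> servo_tool --increments '[{"hand": 1,"travel": [-3.3,0,-3.6],"yaw": 0},{"hand": 1,"travel": [-3.3,0,-3.6],"yaw": 0},{"hand": 1,"travel": [-3.8,0,-3],"yaw": 0},{"hand": 1,"travel": [-3.8,0,-3],"yaw": 0},{"hand": 1,"travel": [-4.2,0,-2.5],"yaw": 0},{"hand": 1,"travel": [-4.2,0,-2.4],"yaw": 0},{"hand": 1,"travel": [-4.2,0,-1.8],"yaw": 0},{"hand": 1,"travel": [-4.2,0,-1.6],"yaw": 0},{"hand": 1,"travel": [0,0,0],"yaw": 0}]'

```text
t: 59.1
tcp_pos: [0.4812, 0.0442, 0.0732]
tool_rot: [-0.022, 1.0, 0.0, -0.003]
force: [-3.1, 4.1, -3.4]
finger_gap: 0.252
```

>>> servo_tool --increments '[{"hand": 1,"travel": [-1.5,0,-0.3],"yaw": 0},{"hand": 1,"travel": [-1.5,0,-0.3],"yaw": 0},{"hand": 1,"travel": [-1,0,0],"yaw": 0},{"hand": 1,"travel": [0,0,0],"yaw": 0}]'

```text
t: 59.5
tcp_pos: [0.4832, 0.0444, 0.0738]
tool_rot: [-0.022, 1.0, 0.001, -0.005]
force: [-6.1, 3.5, 0.9]
finger_gap: 0.247
```

>>> servo_tool --increments '[{"hand": 1,"travel": [-2,0,0],"yaw": 0},{"hand": 1,"travel": [-2,0,0],"yaw": 0},{"hand": 1,"travel": [0,0,0],"yaw": 0}]'

```text
t: 59.8
tcp_pos: [0.4867, 0.0445, 0.0743]
tool_rot: [-0.023, 1.0, 0.0, -0.005]
force: [-7.8, 2.9, 5.5]
finger_gap: 0.252
```

>>> servo_tool --increments '[{"hand": 0.5,"travel": [0,0,0],"yaw": 0},{"hand": 0.5,"travel": [0,0,0],"yaw": 0},{"hand": 0.5,"travel": [0,0,0],"yaw": 0},{"hand": 0.5,"travel": [4,0,-15],"yaw": 0},{"hand": 0.5,"travel": [0,0,-40],"yaw": 0},{"hand": 0.5,"travel": [0,0,-40],"yaw": 0},{"hand": 0.5,"travel": [0,0,-40],"yaw": 0},{"hand": 0.25,"travel": [-12,0,-40],"yaw": 0},{"hand": 0.25,"travel": [0,0,0],"yaw": 0},{"hand": 0.25,"travel": [0,0,0],"yaw": 0}]'

```text
t: 60.8
tcp_pos: [0.5007, 0.0441, 0.25]
tool_rot: [-0.022, 1.0, -0.0, 0.002]
force: [0.1, -0.4, 0.5]
finger_gap: 0.751
```

```bash
python3 - <<'E'
from h import *
s=snap('wrist','w28'); print(np.round(manip.sense()['tcp_pos'],4)); s1=load('w1')
crop('w28',90,140,430,220,2.3,'a31')
S=snap('side','s28');crop('s28',225,120,325,240,5,'a32')
E
```

```text
[0.4994 0.0443 0.2486]
```

View pics/a31.png

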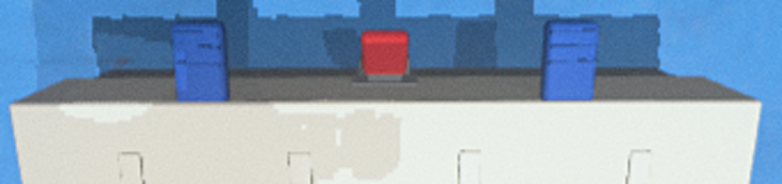

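View pics/a32.png

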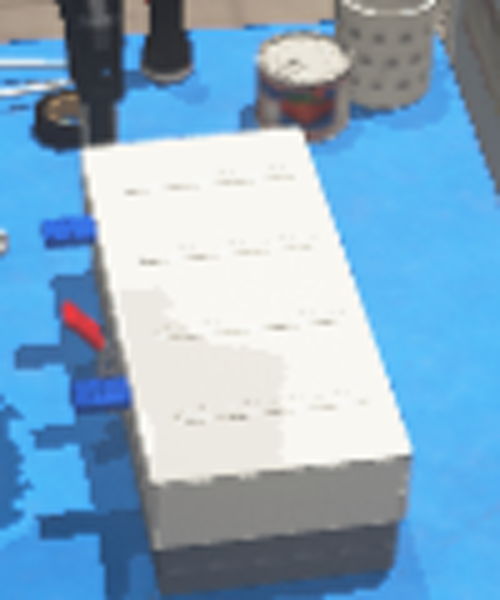

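```bash
python3 - <<'E'
from h import *
for f in ['w1','w28']:
    s=load(f); im=s['pixels'].astype(int); m=(im[...,2]>120)&(im[...,1]<80)&(im[...,0]<80)
    m[:140]=0;m[220:]=0
    ys,xs=np.nonzero(m); 
    print(f,xs.min(),xs.max(),ys.min(),ys.max(),atz(s,xs.mean(),ys.min(),.1),atz(s,xs.mean(),ys.max(),.092))
A=[]
for f in ['side0','s28']:
    im=load(f)['pixels'].astype(int); m=(im[...,2]>120)&(im[...,1]<90)&(im[...,0]<100); m[:,:230]=0;m[:,250:]=0;m[:175]=0;m[195:]=0
    ys,xs=np.nonzero(m); print(f,len(xs),xs.mean(),ys.mean(),xs.min(),xs.max(),ys.min(),ys.max())
    A.append(cv2.resize(load(f)['pixels'][165:205,225:260],None,fx=10,fy=10,interpolation=cv2.INTER_CUBIC))
cv2.imwrite('pics/a33.png',np.hstack(A))
E
```

```text
w1 248 267 159 176 [0.47505371 0.04331948 0.1       ] [0.49524755 0.04415464 0.092     ]
w28 247 266 154 171 [0.47529423 0.04331243 0.1       ] [0.49515644 0.04421611 0.092     ]
side0 33 241.5151515151515 184.93939393939394 238 245 181 189
s28 34 241.44117647058823 184.94117647058823 238 245 181 189
```

View pics/a33.png

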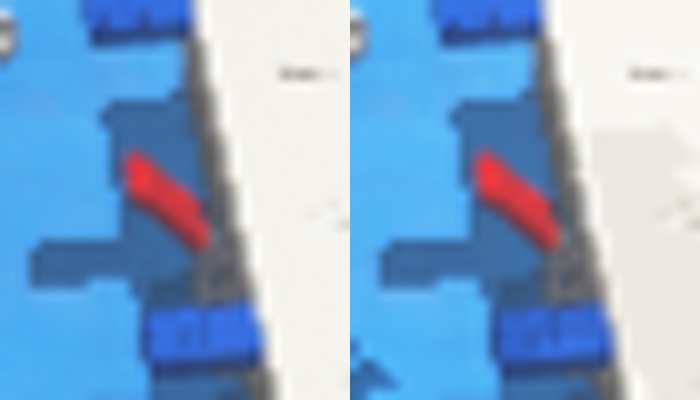

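```bash
python3 - <<'E'
from h import *
s=snap('scene','c29')
print(manip.sign_off(), manip.sense()['t'])
E
```

```text
the job is handed in; nothing more can be done
the job is handed in; nothing more can be done
```

View pics/c29.png

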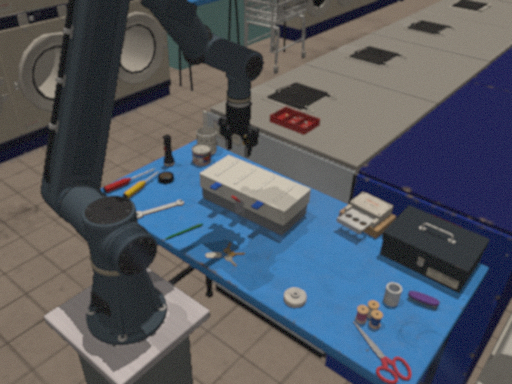

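The whole job was done in the order asked and handed in at about 61 s, with the gripper clear of everything.

- **Latch and lid:** I swung the latch lever down and opened the lid to its stop by the left lug.
- **Dose knob:** I turned it to the rider, then eased it back slightly. The last readings were about 1.17–1.18 rad for the pointer and about 1.185 rad for the rider. Different ways of measuring disagreed by up to about 0.03 rad. I did not touch the rider.
- **Lock hood:** I pushed it to its stop, where the force rose to 14 N. It looked centred over the knob.
- **Cartridges:** There were three, and all three are in the bay, each pressed down until it met the floor. One had been knocked a few centimetres aside earlier, so I measured it again before picking it up. None are left on the table; the white disc still lying there is not a cartridge.
- **Closing:** The lid was still about 12 mm up when I let go of the lug, and it dropped shut by itself. Its corners then matched the starting picture to within half a pixel. I swung the latch back up, and the red tab is where it was at the start to within the measurement error. I did not tug on the lid to test that the latch holds.
- **Tin:** It is still standing in its place.

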